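# Brush out the fluid beakers and shelve them in the bench cabinet

### The job

First swing the cabinet door wide open. Then take the long brush and scrub out every steel beaker on the bench, in order from the tallest to the shortest, with at least two full strokes each (right down to the bottom, up to the rim, and down to the bottom again). Finally stand the beakers upright on the rack inside the cabinet door, put the brush back in its pot bristles down, and shut the door fully, leaving the other things on the bench where they are.

Things in the scene. Friction and masses are not known exactly. Their poses are not given: they have to be found in the camera images.
- door (a joint): hinge of the cabinet door, rad: 0 = shut, grows as the door swings open towards the robot, up to 1.9
- door_handle (a point): grip point on the door handle: an upright round steel bar, 12 mm diameter, free at its top, 55 mm long (its top end lies 15 mm above this point, level with the cabinet's top at 165 mm), standing 45 mm in front of the door's outer face
- door_hinge (a point): point on the door's upright hinge axis, at the same height as the handle point; the horizontal distance from here to the handle point is 258 mm. The axis is at the cabinet's front left corner seen from the robot
- cabinet: low grey steel bench cabinet, 180 deep (x) x 320 wide (y) x 165 mm high, closed roof, one door over its whole front (-x). Origin at the centre of its underside; the door's inner face lies at x = -90 mm, the hinge at x = -90, y = +160 mm. It stands fixed
- rack (a point): aluminium tray on the inside of the door, swinging with it: inside 130 (x, away from the door) x 250 mm (y, along the door), rim 25 mm high on three sides, the door panel, 143 mm above its floor, at x = -65. Origin at the centre of its inner floor, 20 mm above the bench; -y to the handle end, +y to the hinge. Holds three beakers in a row
- pot: dark steel pot for the brush, fixed, outside diameter 48, inside 38, height 65 mm, floor 5 mm thick. Origin at the centre of its underside
- brush: long bottle brush, 220 mm, standing in the pot at the start. Origin at the centre of the flat end of its bristle head, z along the brush towards the handle: black bristle head 28 mm diameter from 0 to 70 mm (rigid), thin wire stem to 115 mm, round wooden handle 18 mm diameter from 115 to 220 mm
- brush_grip (a point): point on the axis of the brush handle, 190 mm from the bristle end: where to hold it
- beaker_tall: the tallest of the plain straight steel beakers, open at the top: outside diameter 64, inside 58, height 110 mm, floor 5 mm thick. Origin at the centre of its underside, z up its axis. May be absent
- beaker_middle: the middle-sized of the plain straight steel beakers, open at the top: outside diameter 58, inside 52, height 88 mm, floor 5 mm thick. Origin at the centre of its underside, z up its axis. May be absent
- beaker_short: the shortest of the plain straight steel beakers, open at the top: outside diameter 52, inside 46, height 66 mm, floor 5 mm thick. Origin at the centre of its underside, z up its axis. May be absent
- pad_box: yellow parts box, 160 x 90 x 60 mm; bystander, origin at the centre of its underside
- drink_can: red drink can, 66 mm diameter, 120 mm high; bystander, origin at the centre of its underside
- brake_pad: dark brake pad lying flat, 55 x 130 x 16 mm; bystander, origin at the centre of its underside
- socket: steel wrench socket standing upright, 30 mm diameter, 68 mm high; bystander, origin at the centre of its underside
There are look-alikes about, which are no part of the job. Leave any turquoise look-alike of the beaker_tall alone. Leave any blue look-alike of the beaker_short alone.

How it is judged (in metres and radians):
On the way, in this order (a step that is already met when the one before it is completed fails the run):
1. the cabinet door is swung wide open (value of joint door above 1 rad), for 0.2 s.
2. the brush goes down to the bottom of the tall beaker (horizontal distance between brush and beaker_tall below 0.032 m and z of brush in the frame of beaker_tall between -0.01 and 0.02 m), for 0.05 s.
3. the brush is drawn up to the rim of the tall beaker (z of brush in the frame of beaker_tall above 0.085 m), for 0.05 s.
4. the brush goes down to the bottom of the tall beaker again (all of step 2), for 0.05 s.
5. the brush goes down to the bottom of the middle beaker (horizontal distance between brush and beaker_middle below 0.029 m and z of brush in the frame of beaker_middle between -0.01 and 0.02 m), for 0.05 s.
6. the brush is drawn up to the rim of the middle beaker (z of brush in the frame of beaker_middle above 0.063 m), for 0.05 s.
7. the brush goes down to the bottom of the middle beaker again (all of step 5), for 0.05 s.
8. the brush goes down to the bottom of the short beaker (horizontal distance between brush and beaker_short below 0.026 m and z of brush in the frame of beaker_short between -0.01 and 0.02 m), for 0.05 s.
9. the brush is drawn up to the rim of the short beaker (z of brush in the frame of beaker_short above 0.041 m), for 0.05 s.
10. the brush goes down to the bottom of the short beaker again (all of step 8), for 0.05 s.
At the end, for the whole second after the job is handed in: The door is shut (within 0.06 rad), every beaker present stands upright (within 0.15 rad) on the floor of the door rack, inside its rim, and the brush stands in its pot, bristles down at the bottom (within 15 mm), at rest (value of joint door below 0.06 rad and x of beaker_tall in the frame of rack between -0.065 and 0.065 m and y of beaker_tall in the frame of rack between -0.125 and 0.125 m and z of beaker_tall in the frame of rack between -0.008 and 0.012 m and angle between each of beaker_tall, beaker_middle, beaker_short's own z axis and vertical below 0.15 rad and x of beaker_middle in the frame of rack between -0.065 and 0.065 m and y of beaker_middle in the frame of rack between -0.125 and 0.125 m and z of beaker_middle in the frame of rack between -0.008 and 0.012 m and x of beaker_short in the frame of rack between -0.065 and 0.065 m and y of beaker_short in the frame of rack between -0.125 and 0.125 m and z of beaker_short in the frame of rack between -0.008 and 0.012 m and horizontal distance between brush and pot below 0.022 m and z of brush in the frame of pot below 0.02 m and angle between brush's own z axis and vertical below 0.25 rad and linear speed of brush below 0.03 m/s); the robot touches nothing.
It fails at once if the pad box is displaced by more than 30 mm (distance of pad_box from where it was at the start of the episode above 0.03 m).
It fails at once if the drink can is displaced by more than 30 mm (distance of drink_can from where it was at the start of the episode above 0.03 m).
It fails at once if the brake pad is displaced by more than 30 mm (distance of brake_pad from where it was at the start of the episode above 0.03 m).
It fails at once if the socket is displaced by more than 30 mm (distance of socket from where it was at the start of the episode above 0.03 m).
Of beaker_tall, beaker_middle, beaker_short only 2 to 3 are there at a start; the rules pass over those that are not, and their reading is None.
At some moment in a run one of beaker_tall, beaker_middle, beaker_short may be knocked a few centimetres aside while the robot is not near it.
It also fails if it takes over 208 s, if anything falls off the work surface, if the arm or the gripper's body presses on something with over 40 N, if the wrist force passes 120 N, or if a joint passes its speed limit or range.

### The arm

A 6-joint arm with a two-finger parallel gripper is mounted at the origin on the work surface. World frame = base frame: x ahead of the robot, y to its left, z up, the work surface at z = 0. Lengths are in m, angles in degrees, forces in N, time in s.
With the tool pointing down it reaches from about 0.3 to 0.75 m from the base axis. Payload 8.5 kg.
Tool frame: the origin (TCP) lies midway between the tips of the shut fingers; the grasp point (between the pads) lies 19 mm behind it; z points along the fingers, y is the line along which they close (so a half turn about z gives the same grasp; the last joint's range is limited). The gripper opens to 85 mm and grips with 20 to 120 N. Pads are 22 mm wide; open, the fingers measure 114 mm over their backs; the gripper's body (76 mm by 85 mm) begins 54 mm behind the grasp point. The pads swing forward as they close: fully open they stand 13 mm farther back than shut.
Start: joints at [-85.904, 21.807, 74.336, -0, 83.858, -12.336], TCP at [0.156, -0.528, 0.231] pointing down, gripper open.
Joint ranges: [-178.18, 178.18], [-50.72, 133.34], [12.68, 142.11], [-81.47, 261.47], [9.98, 163.14], [-165.26, 165.26]. Speed limits (degrees/s): [136.94, 136.94, 180, 180, 180, 180].

### API

Orientations are given as a 3x3 rotation matrix whose columns are the frame's x, y, z axes.
In Python, from rig import env gives the robot as it stands. The module is installed in compiled form; this text tells all that it offers.
- The arm moves only by the tool jog_arm, never from a script. Its argument "targets" is a list of rows, each a list of 6 numbers: the shift along the tool's x, y, z in cm, then the turn, a rotation vector about the tool's x, y, z in degrees. A call has 1 to 8 rows; each row is the pose to reach, as a shift and turn from the pose commanded when the call began, along the tool's axes at that moment; what a row does not reach only later rows make up. A row lasts 1/12 s, in which the tool goes at most 41.7 mm and 7.16 degrees, less where a joint would pass 70% of its speed; a pose out of reach is approached as far as the arm can. A call with a gripper value outside its range is refused whole. "hand" is the opening, from 0 (shut) to 1 (fully open), set as the call begins (left out, the last holds). The fingers move at their own pace and stop on an object; "newtons" is the grip in N (left out, the last holds). Time passes only in rows, so rows that repeat a pose let the fingers close. It gives the time, the measured TCP pose, the force, the opening and the grip force at its end, in the units of the state.
- env.observe(): the state, without advancing time (a new reading comes with each control period).
- env.get_image(name): name is "side" or "top"; returns a dict with "frame" (400x640x3 uint8, red, green, blue), "depth" (400x640 float32, m along the optical axis (not along the pixel's ray), 0 where there is no reading), "fovy" (degrees; the focal length in pixels is half the picture's height over the tangent of half this angle, whatever the lens; pixels are square), "cx", "cy" (the principal point, pixels), "cam_to_world" (4x4, takes a point from camera to world coordinates). Camera axes: x right, y down, z forward; pixel columns grow to the right and rows downward; lengths in m; the calibration is good to about 2 mm. A picture is of the moment at which its call begins.
- env.close_job(): hands the job in; it is judged then, once.
Trained networks look in the newest picture that a camera, given by its name, has taken for a name from the list of things; names that differ only in an ending like _2 or _b are one class to them, and where a whole thing is asked for, a point or a joint stands for the part that bears it (a point fixed in the world has none). Each returns a list of dicts, best first, with "score" (0 to 1); they miss things now and then, are a little off and sometimes report something else, mostly with a low value. They report only what shows in the picture. A call takes as long as a camera call. They do not tell look-alikes from the thing itself.
- env.regions_of(camera, target): "pixels" (400x640 bool, what is visible of it) and "point" ([row, column] in pixels, amid what is visible of it).
The state is a dict: "time_s": time; "q": joint angles; "qvel": joint speeds; "joint_efforts": joint torques, N m; "position": TCP position; "tool_rot": TCP orientation; "ft_force": force on the tool from outside, world axes, zero at the start; "wrist_torque": the same for the moment, N m; "grip_width": finger opening in m; "gripper_force": force on a finger pad.
Only numpy, scipy, OpenCV 4.12 (cv2) and the standard library are available. Lean on these libraries where they do the work, as an engineer would, in place of code of your own. Each camera call takes 0.05 s, during which the arm holds its last target. There are 200 camera calls.

## Working session

There is one attempt and no reset: what is moved stays moved. The work goes in short steps, Python scripts to look and compute and a tool call to move; the robot and the scene stay as the last step left them, time stands still between calls to the robot, and variables do not carry over. Pictures are saved under pics/ and viewed, at most 14 in all, crops included, and the job is handed in when it is done.

Besides the shell and the picture viewer there is one more tool, called after "Request:" as name(argument=value, ...), one argument or row to a line, values as JSON. jog_arm: Moves the arm, as the interface text tells. Its arguments: {"type":"object","properties":{"targets":{"type":"array","items":{"type":"array","items":{"type":"number"}}},"hand":{"type":"number"},"newtons":{"type":"number"}},"required":["targets"]}

```bash
ls; mkdir -p pics
cat > h.py <<'E'
import numpy as np, cv2
from rig import env
def cam(n):
    d=env.get_image(n); return d
def pts(d):
    f=200/np.tan(np.radians(d["fovy"])/2); z=d["depth"]
    v,u=np.mgrid[0:400,0:640]
    P=np.stack([(u-d["cx"])/f*z,(v-d["cy"])/f*z,z,np.ones_like(z)],-1)@np.array(d["cam_to_world"]).T
    P=P[...,:3]; P[z==0]=np.nan; return P
def save(d,n): cv2.imwrite("pics/"+n,d["frame"][...,::-1])
E
python3 - <<'E'
from h import *
for c in ["top","side"]:
    d=cam(c); save(d,c+"0.png"); np.set_printoptions(precision=3,suppress=True)
    print(c,d["fovy"],d["cx"],d["cy"]); print(np.array(d["cam_to_world"]))
    P=pts(d)
    for t in ["door_handle","cabinet","rack","pot","brush","beaker_tall","beaker_middle","beaker_short","pad_box","drink_can","brake_pad","socket"]:
        for r in env.regions_of(c,t)[:4]:
            m=r["pixels"]; Q=P[m]; Q=Q[~np.isnan(Q[:,0])]
            if len(Q): print(t,round(r["score"],2),np.round(r["point"]),len(Q),"med",np.median(Q,0),"min",np.percentile(Q,2,axis=0),"max",np.percentile(Q,98,axis=0))
o=env.observe(); print(o["time_s"],o["position"],o["tool_rot"],o["ft_force"])
E
```

```text
pics
top 43.33390161748251 319.39942572646765 204.10241176816479
[[-0.02  -0.998  0.054  0.446]
 [-1.     0.02   0.001 -0.116]
 [-0.002 -0.054 -0.999  1.431]
 [ 0.     0.     0.     1.   ]]
door_handle 0.87 [167. 228.] 2151 med [0.619 0.126 0.126] min [ 0.589 -0.02   0.001] max [0.658 0.289 0.167]
cabinet 0.73 [130. 223.] 11206 med [0.705 0.125 0.164] min [ 0.603 -0.027  0.016] max [0.813 0.286 0.17 ]
cabinet 0.4 [165. 232.] 2099 med [0.619 0.122 0.124] min [ 0.575 -0.02   0.008] max [0.658 0.29  0.167]
rack 0.66 [167. 233.] 1925 med [0.618 0.118 0.132] min [ 0.578 -0.02   0.014] max [0.658 0.286 0.167]
pot 0.88 [184. 402.] 388 med [ 0.569 -0.347  0.006] min [ 0.544 -0.39  -0.001] max [ 0.612 -0.324  0.068]
brush 0.68 [180. 410.] 148 med [ 0.575 -0.353  0.147] min [ 0.567 -0.366  0.067] max [ 0.588 -0.346  0.228]
beaker_tall 0.91 [216. 360.] 475 med [ 0.488 -0.221  0.007] min [ 0.461 -0.246 -0.001] max [ 0.515 -0.187  0.113]
beaker_tall 0.71 [187. 317.] 506 med [ 0.564 -0.103  0.008] min [ 0.529 -0.132 -0.001] max [ 0.589 -0.074  0.113]
beaker_short 0.93 [288. 412.] 360 med [ 0.281 -
[... 2748 characters left out ...]
4  0.003] max [0.368 0.011 0.069]
drink_can 0.23 [253. 220.] 7035 med [0.617 0.16  0.097] min [ 0.586 -0.014  0.008] max [0.634 0.299 0.163]
brake_pad 0.67 [162. 398.] 1189 med [ 0.591 -0.486  0.057] min [ 0.523 -0.567  0.001] max [ 0.661 -0.472  0.062]
brake_pad 0.66 [256. 438.] 232 med [ 0.278 -0.254  0.013] min [ 0.269 -0.299  0.002] max [ 0.303 -0.202  0.018]
socket 0.68 [209. 398.] 258 med [ 0.457 -0.309  0.045] min [ 0.275 -0.388 -0.002] max [ 0.509 -0.023  0.317]
socket 0.54 [291. 354.] 262 med [0.353 0.005 0.044] min [ 0.345 -0.011  0.004] max [0.367 0.011 0.069]
1.3 [ 0.156 -0.528  0.231] [[ 0.959  0.283  0.   ]
 [ 0.283 -0.959  0.   ]
 [ 0.    -0.    -1.   ]] [-0.71   0.061  0.396]
```

View pics/top0.png

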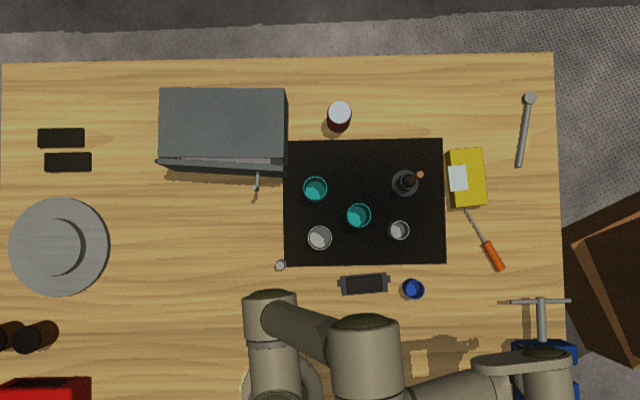

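View pics/side0.png

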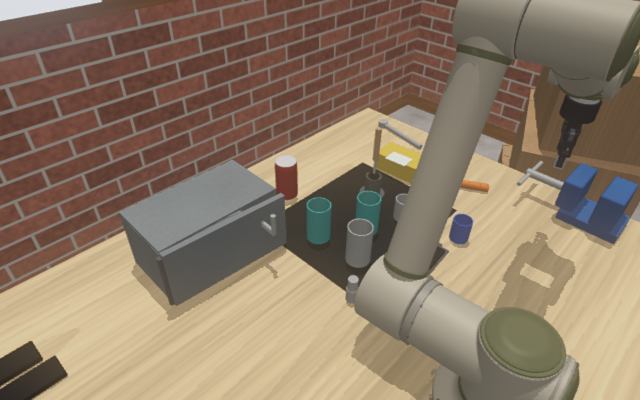

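```bash
cat >> h.py <<'E'
from scipy.optimize import least_squares
np.set_printoptions(precision=4,suppress=True)
def clouds():
    out=[]
    for c in ["top","side"]:
        d=cam(c); P=pts(d); m=~np.isnan(P[...,0]); out.append(np.c_[P[m],d["frame"][m]])
    return out
def near(A,x,y,r,z0,z1):
    return A[(np.hypot(A[:,0]-x,A[:,1]-y)<r)&(A[:,2]>z0)&(A[:,2]<z1)]
def rim(A,x,y,h,R):
    """circle of given radius R fitted robustly to rim points"""
    Q=near(A,x,y,.055,h-.008,h+.008)
    if len(Q)<8: return None,len(Q)
    r=least_squares(lambda p:np.hypot(Q[:,0]-p[0],Q[:,1]-p[1])-R,[x,y],loss="soft_l1",f_scale=.002)
    return r.x,len(Q),np.sqrt(np.mean(r.fun**2)),Q[:,2].max()
E
python3 - <<'E'
from h import *
T,S=clouds()
for A,n in ((T,"top"),(S,"side")):
    print(n)
    print("tall",rim(A,.43,-.11,.11,.0305),"short",rim(A,.445,-.328,.066,.0245), "turq",rim(A,.56,-.103,.11,.0305),rim(A,.488,-.215,.11,.0305))
    Q=A[(A[:,0]>.5)&(A[:,1]>-.06)&(A[:,1]<.34)&(A[:,2]>.155)&(A[:,2]<.172)]
    r=cv2.minAreaRect(Q[:,:2].astype(np.float32)); print("roof",r,cv2.boxPoints(r))
    Q=A[(A[:,0]>.5)&(A[:,0]<.605)&(A[:,1]>-.06)&(A[:,1]<.1)&(A[:,2]>.09)&(A[:,2]<.18)]
    print("handle pts",len(Q)); print(Q[np.argsort(Q[:,0])][::max(1,len(Q)//25),:3])
    Q=near(A,.575,-.355,.03,.075,.24)
    b=np.digitize(Q[:,2],np.arange(.08,.24,.02))
    for k in np.unique(b): print("brush",k,(b==k).sum(),Q[b==k,:3].mean(0),Q[b==k,3:].mean(0))
    print("pot rim",rim(A,.57,-.347,.065,.0215))
    Q=near(A,.357,0,.03,.02,.1);print("socket",Q[:,:3].mean(0),Q[:,2].max())
    # anything steel-middle height?
import cv2
d=cam("top");f=d["frame"][125:305,270:460][...,::-1]
cv2.imwrite("pics/crop1.png",cv2.resize(f,None,fx=3.1,fy=3.1,interpolation=cv2.INTER_CUBIC))
E
```

```text
top
tall (array([ 0.429 , -0.1132]), 83, np.float64(0.0009182833047387892), np.float64(0.11582587348494777)) short (array([ 0.445, -0.33 ]), 78, np.float64(0.0009792932651975879), np.float64(0.07066774562246159)) turq (array([ 0.5596, -0.1036]), 90, np.float64(0.0010425903312695347), np.float64(0.11765680129049017)) (array([ 0.4861, -0.2172]), 90, np.float64(0.0009590585709453366), np.float64(0.1159188479564166))
roof ((0.6888360381126404, 0.13562515377998352), (0.3252117335796356, 0.26374000310897827), 88.05567169189453) [[ 0.5515 -0.0224]
 [ 0.8151 -0.0314]
 [ 0.8261  0.2937]
 [ 0.5626  0.3026]]
handle pts 208
[[ 0.554   0.0502  0.1577]
 [ 0.5563  0.0463  0.128 ]
 [ 0.5584  0.0491  0.1651]
 [ 0.5619  0.0441  0.124 ]
 [ 0.5674  0.047   0.1212]
 [ 0.5731  0.0449  0.116 ]
 [ 0.5781  0.0445  0.1185]
 [ 0.582   0.0435  0.105 ]
 [ 0.5864  0.0476  0.1146]
 [ 0.5916  0.0473  0.116 ]
 [ 0.5967  0.0497  0.1173]
 [ 0.5994 -0.015   0.105 ]
 [ 0.5998 -0.0157  0.1466]
 [ 0.6004 -0.0145  0.1634]
 [ 0.6009 -0.0048  0.1396]
 [ 0.6012 -0.0027  0.1154]
 [ 0.6015 -0.0062  0.1557]
 [ 0.6019 -0.0236  0.
[... 2234 characters left out ...]
.7143 61.7143]
brush 1 19 [ 0.5785 -0.3567  0.0896] [114.     108.2632  98.4737]
brush 2 11 [ 0.5787 -0.3563  0.1091] [127.6364 118.5455 103.3636]
brush 3 38 [ 0.5772 -0.3541  0.1301] [129.0789 109.1842  81.9474]
brush 4 37 [ 0.577  -0.3534  0.1508] [130.1081 109.6216  81.1892]
brush 5 36 [ 0.5761 -0.353   0.17  ] [125.2222 104.8056  78.8611]
brush 6 41 [ 0.5766 -0.3538  0.1894] [128.4878 108.2439  81.561 ]
brush 7 41 [ 0.5775 -0.3538  0.2097] [127.6098 107.1951  81.    ]
brush 8 22 [ 0.578  -0.3562  0.2231] [165.6818 140.5909 107.5   ]
pot rim (array([ 0.583 , -0.3618]), 120, np.float64(0.006327183999030376), np.float64(0.07287956623598191))
socket [0.3541 0.0016 0.0498] 0.07133884772799981
```

View pics/crop1.png

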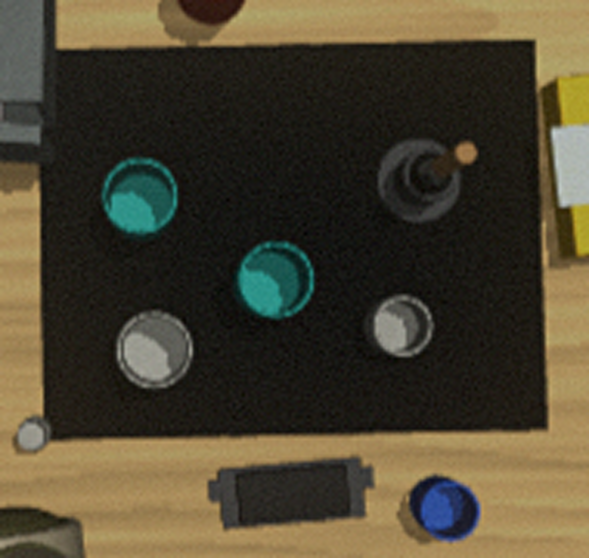

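Steel candidates, with pixels from the top view: (319,237) is 110 mm high, so it is beaker_tall. (399,230) is 66 mm high with a 46 mm bore, so it is beaker_short. The middle beaker is absent. The turquoise ones at (315,188) and (359,215) and the blue one at (412,288) are look-alikes. The crop confirms the steel ones at (155,350) and (402,325). The brush stands nearly upright at about (0.579, -0.358), and the handle is at (0.560, 0.050).

Request:
jog_arm(
  targets=[
    [0,0,-8,0,0,-57],
    [0,0,-8,0,0,-57],
    [0,0,-8,0,0,-57],
    [0,0,-8,0,0,-57],
    [0,0,-8,0,0,-57],
    [0,0,-8,0,0,-57],
    [0,0,-8,0,0,-57],
    [0,0,-8,0,0,-57],
  ],
  hand=1,
)

```text
time_s: 2.12
position: [0.1556, -0.5275, 0.3113]
tool_rot: [[0.279, 0.96, -0.0], [0.96, -0.279, 0.0], [0.0, -0.0, -1.0]]
ft_force: [0.1, -0.3, 0.3]
grip_width: 0.0852
gripper_force: 0.0
```

Request:
jog_arm(
  targets=[
    [0,0,0,0,0,-57],
    [0,0,0,0,0,-57],
    [0,0,0,0,0,-57],
    [0,0,0,0,0,-57],
    [0,0,0,0,0,-57],
    [0,0,0,0,0,-57],
    [0,0,0,0,0,-57],
    [0,0,0,0,0,-57],
  ],
)

```text
time_s: 2.78
position: [0.1556, -0.5275, 0.3113]
tool_rot: [[-0.653, 0.757, -0.0], [0.757, 0.653, 0.0], [0.0, 0.0, -1.0]]
ft_force: [0.9, 0.9, -1.3]
grip_width: 0.0854
gripper_force: 0.0
```

Request:
jog_arm(
  targets=[
    [0,0,0,0,0,-49.6],
    [0,0,0,0,0,-49.6],
    [0,0,0,0,0,-49.6],
    [0,0,0,0,0,-49.6],
    [0,0,0,0,0,-49.6],
    [0,0,0,0,0,-49.6],
    [0,0,0,0,0,-49.6],
    [0,0,0,0,0,-49.6],
  ],
)

```text
time_s: 3.45
position: [0.2114, -0.5161, 0.3091]
tool_rot: [[-0.997, 0.072, -0.025], [0.072, 0.997, -0.006], [0.024, -0.008, -1.0]]
ft_force: [-1.5, 0.2, -0.9]
grip_width: 0.0854
gripper_force: 0.0
```

```bash
cat > go.py <<'E'
import sys
from h import *
from scipy.spatial.transform import Rotation as R
def plan(x,y,z,yaw,p=None,M=None):
    o=env.observe(); p=np.array(o["position"]) if p is None else p; M=np.array(o["tool_rot"]) if M is None else M
    a=np.radians(yaw); c,s=np.cos(a),np.sin(a)
    T=np.array([[c,s,0],[s,-c,0],[0,0,-1.]])
    rv=np.degrees(R.from_matrix(M.T@T).as_rotvec())
    q=np.array([x,y,z]); sh=100*M.T@(q-p)
    print("row",np.round(np.r_[sh,rv],2),"rows>=",int(np.ceil(max(np.linalg.norm(sh)/4.17,np.linalg.norm(rv)/7.16))))
    return q,T
if __name__=="__main__":
    o=env.observe(); print("t",o["time_s"],"q",np.array(o["q"]),"pos",np.array(o["position"]),"f",np.array(o["ft_force"]),"w",o["grip_width"],o["gripper_force"])
    p=M=None
    for a in sys.argv[1:]:
        p,M=plan(*map(float,a.split(",")),p,M)
E
python3 go.py .4,-.3,.31,180 .56,.05,.31,180 .56,.05,.125,180
```

```text
t 3.45 q [ -79.1917   20.3617   63.8537   -1.4724   95.7124 -165.2033] pos [ 0.2114 -0.5161  0.3091] f [-1.4863  0.1821 -0.8599] w 0.08543395400957479 0.0
row [-17.24  22.91  -0.69  -0.4   -1.41  -4.14] rows>= 7
row [-16.  35.   0.   0.   0.   0.] rows>= 10
row [ 0.   0.  18.5  0.   0.   0. ] rows>= 5
```

Request:
jog_arm(
  targets=[
    [-17.2,22.9,-0.7,-0.4,-1.4,-4.1],
    [-17.2,22.9,-0.7,-0.4,-1.4,-4.1],
    [-17.2,22.9,-0.7,-0.4,-1.4,-4.1],
    [-17.2,22.9,-0.7,-0.4,-1.4,-4.1],
    [-17.2,22.9,-0.7,-0.4,-1.4,-4.1],
    [-17.2,22.9,-0.7,-0.4,-1.4,-4.1],
    [-17.2,22.9,-0.7,-0.4,-1.4,-4.1],
    [-17.2,22.9,-0.7,-0.4,-1.4,-4.1],
  ],
)

```text
time_s: 4.12
position: [0.4007, -0.2977, 0.3107]
tool_rot: [[-1.0, -0.0, 0.001], [-0.0, 1.0, 0.0], [-0.001, 0.0, -1.0]]
ft_force: [-0.3, -0.7, 0.7]
grip_width: 0.0853
gripper_force: 0.0
```

```bash
python3 go.py .56,.05,.25,180 .56,.05,.125,180
```

```text
t 4.1167 q [ -50.2494   13.896    72.9089    0.0582   93.1723 -140.2684] pos [ 0.4007 -0.2977  0.3107] f [-0.3178 -0.6661  0.7432] w 0.08528574775240665 0.0
row [-15.93  34.76   6.1    0.02   0.06   0.02] rows>= 10
row [ 0.   0.  12.5  0.   0.   0. ] rows>= 3
```

Request:
jog_arm(
  targets=[
    [-8,17.4,3,0,0,0],
    [-8,17.4,3,0,0,0],
    [-8,17.4,3,0,0,0],
    [-8,17.4,3,0,0,0],
    [-8,17.4,3,0,0,0],
    [-15.9,34.8,6,0,0,0],
    [-15.9,34.8,6,0,0,0],
    [-15.9,34.8,6,0,0,0],
  ],
)

```text
time_s: 4.78
position: [0.5311, -0.0146, 0.2606]
tool_rot: [[-1.0, 0.006, -0.0], [0.006, 1.0, -0.0], [0.0, -0.0, -1.0]]
ft_force: [-0.2, -0.0, 0.5]
grip_width: 0.0854
gripper_force: 0.0
```

```bash
python3 go.py .56,.05,.25,180 .56,.05,.125,180
```

```text
t 4.7833 q [ -14.3441   18.7869   74.096    -0.0213   87.113  -104.0069] pos [ 0.5311 -0.0146  0.2606] f [-0.1677 -0.0004  0.4866] w 0.08543903309877611 0.0
row [-2.85  6.48  1.05 -0.02 -0.   -0.34] rows>= 2
row [ 0.   0.  12.5  0.   0.   0. ] rows>= 3
```

Request:
jog_arm(
  targets=[
    [-2.9,6.5,1,0,0,-0.3],
    [-2.9,6.5,1,0,0,-0.3],
    [-2.9,6.5,1,0,0,-0.3],
    [-2.9,6.5,5,0,0,-0.3],
    [-2.9,6.5,9,0,0,-0.3],
    [-2.9,6.5,12.5,0,0,-0.3],
    [-2.9,6.5,13.5,0,0,-0.3],
    [-2.9,6.5,13.5,0,0,-0.3],
  ],
)

```text
time_s: 5.45
position: [0.5589, 0.0483, 0.1238]
tool_rot: [[-1.0, 0.0, -0.005], [0.0, 1.0, 0.0], [0.005, 0.0, -1.0]]
ft_force: [0.2, 0.7, 0.0]
grip_width: 0.0855
gripper_force: 0.0
```

Request:
jog_arm(
  targets=[
    [0,0,0,0,0,0],
    [0,0,0,0,0,0],
    [0,0,0,0,0,0],
    [0,0,0,0,0,0],
    [0,0,0,0,0,0],
    [0,0,0,0,0,0],
    [0,0,0,0,0,0],
    [0,0,0,0,0,0],
  ],
  hand=0,
  newtons=30,
)

```text
time_s: 6.12
position: [0.5605, 0.0499, 0.1264]
tool_rot: [[-1.0, -0.001, 0.002], [-0.001, 1.0, 0.001], [-0.002, 0.001, -1.0]]
ft_force: [0.6, 4.5, 2.6]
grip_width: 0.0113
gripper_force: 30.0
```

```bash
cat > arc.py <<'E'
import sys
from go import *
# arc about the hinge: python arc.py hx hy sign step n [z]  -> cumulative rows in the current tool frame
hx,hy,step,n=map(float,sys.argv[1:5]); o=env.observe(); p=np.array(o["position"]); M=np.array(o["tool_rot"])
print("t",o["time_s"],p,"r",np.hypot(p[0]-hx,p[1]-hy),"f",np.array(o["ft_force"]),o["grip_width"],o["gripper_force"])
for k in range(1,int(n)+1):
    a=R.from_euler("z",step*k,degrees=True).as_matrix()
    q=np.r_[(a@(p-[hx,hy,0]))[:2]+[hx,hy],p[2]]
    rv=np.degrees(R.from_matrix(M.T@a@M).as_rotvec())
    print(np.round(np.r_[100*M.T@(q-p),rv],2).tolist())
E
python3 arc.py .642 .2945 -4 8
```

```text
t 6.1167 [0.5605 0.0499 0.1264] r 0.2578223840164016 f [0.561  4.4827 2.6448] 0.011274662991136103 30.015442371368408
[1.69, 0.63, -0.0, 0.01, -0.01, 4.0]
[3.32, 1.37, -0.0, 0.01, -0.01, 8.0]
[4.91, 2.23, -0.01, 0.02, -0.02, 12.0]
[6.42, 3.2, -0.01, 0.03, -0.02, 16.0]
[7.87, 4.27, -0.01, 0.04, -0.03, 20.0]
[9.24, 5.43, -0.01, 0.04, -0.03, 24.0]
[10.53, 6.7, -0.01, 0.05, -0.04, 28.0]
[11.72, 8.04, -0.01, 0.06, -0.04, 32.0]
```

Request:
jog_arm(
  targets=[
    [0.86,0.3,0,0,0,2],
    [1.7,0.63,0,0,0,4],
    [2.5,1,0,0,0,6],
    [3.32,1.37,0,0,0,8],
    [4.1,1.8,0,0,0,10],
    [4.9,2.23,0,0,0,12],
    [5.65,2.7,0,0,0,14],
    [6.42,3.2,0,0,0,16],
  ],
)

```text
time_s: 6.78
position: [0.4968, 0.0822, 0.1264]
tool_rot: [[-0.961, 0.277, 0.004], [0.277, 0.961, 0.002], [-0.003, 0.003, -1.0]]
ft_force: [6.5, 9.3, -0.9]
grip_width: 0.011
gripper_force: 30.0
```

```bash
python3 arc.py .642 .2945 -4 8
```

```text
t 6.7833 [0.4968 0.0822 0.1264] r 0.257186862832066 f [ 6.4522  9.3337 -0.8956] 0.010991020856780902 29.954473972320557
[1.68, 0.62, -0.0, 0.01, -0.01, 4.0]
[3.32, 1.36, -0.01, 0.03, -0.02, 8.0]
[4.9, 2.21, -0.01, 0.04, -0.03, 12.0]
[6.42, 3.17, -0.01, 0.05, -0.05, 16.0]
[7.86, 4.23, -0.01, 0.06, -0.06, 20.0]
[9.23, 5.4, -0.01, 0.08, -0.07, 24.0]
[10.52, 6.65, -0.01, 0.09, -0.08, 28.0]
[11.71, 7.99, -0.01, 0.1, -0.09, 32.0]
```

Works well; continue the arc to about 96°.

Request:
jog_arm(
  targets=[
    [1.7,0.63,0,0,0,4],
    [3.32,1.37,0,0,0,8],
    [4.9,2.2,0,0,0,12],
    [6.42,3.2,0,0,0,16],
    [7.87,4.25,0,0,0,20],
    [9.23,5.4,0,0,0,24],
    [10.5,6.67,0,0,0,28],
    [11.7,8.0,0,0,0,32],
  ],
)

```text
time_s: 7.45
position: [0.4075, 0.1915, 0.1265]
tool_rot: [[-0.667, 0.745, 0.007], [0.745, 0.667, 0.002], [-0.003, 0.006, -1.0]]
ft_force: [15.5, 5.6, -9.1]
grip_width: 0.011
gripper_force: 30.0
```

```bash
python3 arc.py .642 .2945 -4 1
```

```text
t 7.45 [0.4075 0.1915 0.1265] r 0.2561614912399136 f [15.4882  5.6083 -9.1269] 0.01097758988126161 29.999887347221375
[1.68, 0.61, -0.0, 0.01, -0.02, 4.0]
```

Request:
jog_arm(
  targets=[
    [1.7,0.63,0,0,0,4],
    [3.32,1.37,0,0,0,8],
    [4.9,2.2,0,0,0,12],
    [6.42,3.2,0,0,0,16],
    [7.87,4.25,0,0,0,20],
    [9.23,5.4,0,0,0,24],
    [10.5,6.67,0,0,0,28],
    [11.7,8.0,0,0,0,32],
  ],
)

```text
time_s: 8.12
position: [0.3888, 0.3316, 0.1264]
tool_rot: [[-0.171, 0.985, 0.006], [0.985, 0.171, 0.001], [-0.0, 0.006, -1.0]]
ft_force: [15.5, -2.3, -3.8]
grip_width: 0.0109
gripper_force: 30.5
```

Request:
jog_arm(
  targets=[
    [1.7,0.63,0,0,0,4],
    [3.32,1.37,0,0,0,8],
    [4.9,2.2,0,0,0,12],
    [6.42,3.2,0,0,0,16],
    [6.42,3.2,0,0,0,16],
    [6.42,3.2,0,0,0,16],
  ],
)

```text
time_s: 8.62
position: [0.4088, 0.4001, 0.1264]
tool_rot: [[0.104, 0.995, 0.004], [0.995, -0.104, 0.001], [0.001, 0.004, -1.0]]
ft_force: [7.0, -2.9, 2.5]
grip_width: 0.0111
gripper_force: 30.8
```

```bash
python3 arc.py .642 .2945 -4 1; python3 go.py
```

```text
t 8.6167 [0.4088 0.4001 0.1264] r 0.2560125243192354 f [ 7.0027 -2.8507  2.4865] 0.011107006095864364 30.76255738735199
[1.67, 0.62, 0.0, -0.0, -0.02, 4.0]
t 8.6167 q [32.577  29.2978 80.2738 -0.1128 70.2075 38.5713] pos [0.4088 0.4001 0.1264] f [ 7.0027 -2.8507  2.4865] w 0.011107006095864364 30.76255738735199
```

Request:
jog_arm(
  targets=[
    [0,0,0,0,0,0],
    [0,0,0,0,0,0],
    [0,0,0,0,0,0],
    [0,0,0,0,0,0],
    [0,0,-4,0,0,0],
    [0,0,-8,0,0,0],
    [0,0,-12,0,0,0],
    [0,0,-17.5,0,0,0],
  ],
  hand=1,
)

```text
time_s: 9.28
position: [0.4061, 0.3991, 0.2891]
tool_rot: [[0.104, 0.995, -0.001], [0.995, -0.104, -0.001], [-0.001, -0.001, -1.0]]
ft_force: [0.8, 0.7, -0.2]
grip_width: 0.0855
gripper_force: 0.0
```

```bash
python3 go.py .5,.12,.32,84 .52,-.15,.32,90  .579,-.358,.32,90 .579,-.358,.175,90
```

```text
t 9.2833 q [32.5874 21.9804 64.5425  0.0106 93.5541 38.5559] pos [0.4061 0.3991 0.2891] f [ 0.8433  0.6843 -0.1972] w 0.08546566148208337 0.0
row [-26.78  12.24  -3.08  -0.07   0.04   0.03] rows>= 8
row [-26.64   4.81   0.     0.     0.    -6.  ] rows>= 7
row [-20.8   5.9   0.    0.    0.    0. ] rows>= 6
row [ 0.   0.  14.5  0.   0.   0. ] rows>= 4
```

Request:
jog_arm(
  targets=[
    [-26.8,12.2,-3,0,0,0],
    [-26.8,12.2,-3,0,0,0],
    [-26.8,12.2,-3,0,0,0],
    [-26.8,12.2,-3,0,0,0],
    [-26.8,12.2,-3,0,0,0],
    [-26.8,12.2,-3,0,0,0],
    [-26.8,12.2,-3,0,0,0],
    [-26.8,12.2,-3,0,0,0],
  ],
)

```text
time_s: 9.95
position: [0.5018, 0.1149, 0.3177]
tool_rot: [[0.11, 0.994, 0.001], [0.994, -0.11, -0.002], [-0.002, 0.001, -1.0]]
ft_force: [-0.0, -0.0, -0.2]
grip_width: 0.0854
gripper_force: 0.0
```

Request:
jog_arm(
  targets=[
    [-26.6,4.8,0,0,0,-6],
    [-26.6,4.8,0,0,0,-6],
    [-26.6,4.8,0,0,0,-6],
    [-26.6,4.8,0,0,0,-6],
    [-26.6,4.8,0,0,0,-6],
    [-26.6,4.8,0,0,0,-6],
    [-26.6,4.8,0,0,0,-6],
    [-26.6,4.8,0,0,0,-6],
  ],
)

```text
time_s: 10.62
position: [0.5201, -0.1532, 0.3165]
tool_rot: [[0.004, 1.0, -0.002], [1.0, -0.004, -0.0], [-0.0, -0.002, -1.0]]
ft_force: [-0.8, 1.3, 0.6]
grip_width: 0.085
gripper_force: 0.0
```

```bash
cat > look.py <<'E'
from go import *
T,S=clouds()
for A in (T,S):
    print("tall",rim(A,.43,-.113,.11,.0305),"short",rim(A,.445,-.33,.066,.0245))
    Q=near(A,.578,-.357,.03,.215,.24); print("brush top",len(Q),Q[:,:3].mean(0) if len(Q) else "")
    Q=A[(A[:,0]>.25)&(A[:,0]<.7)&(A[:,1]>.12)&(A[:,1]<.45)&(A[:,2]>.155)&(A[:,2]<.17)]
    print("door top",len(Q),np.percentile(Q[:,:2],[2,50,98],axis=0).tolist())
E
python3 look.py
python3 - <<'E'
from h import *
d=cam("top");save(d,"top1.png")
P=pts(d)
Q=P[(P[...,0]>.25)&(P[...,0]<.62)&(P[...,1]>.12)&(P[...,1]<.4)]
for lo,hi in ((.01,.03),(.035,.055),(.15,.17)):
    q=Q[(Q[:,2]>lo)&(Q[:,2]<hi)]; r=cv2.minAreaRect(q[:,:2].astype(np.float32)); print(lo,len(q),r,cv2.boxPoints(r).tolist())
E
python3 go.py .579,-.358,.32,90 .579,-.358,.175,90
```

```text
tall (array([ 0.4286, -0.113 ]), 30, np.float64(0.0008148157916078424), np.float64(0.11507021717694776)) short (array([ 0.4449, -0.3302]), 72, np.float64(0.0010155770590143753), np.float64(0.07085522219444718))
brush top 47 [ 0.5779 -0.3579  0.224 ]
door top 2501 [[0.34613587634927795, 0.12595448495644235], [0.6519605239198986, 0.25544645664134186], [0.6979324006031462, 0.3558540659506651]]
tall (None, 1) short (array([ 0.4469, -0.3297]), 28, np.float64(0.0015025608003245258), np.float64(0.06819005611396911))
brush top 0 
door top 2942 [[0.33718492687662355, 0.1275725673791774], [0.6422263863402884, 0.2869118965982595], [0.6973140667195423, 0.39200998371849183]]
0.01 4206 ((0.4624541997909546, 0.23688334226608276), (0.1808357983827591, 0.30127957463264465), 81.11366271972656) [[0.29965531826019287, 0.17082080245018005], [0.5973185300827026, 0.12428069859743118], [0.6252530813217163, 0.3029458820819855], [0.32758986949920654, 0.34948599338531494]]
0.035 601 ((0.4664337635040283, 0.2569064497947693), (0.13913193345069885, 0.3022139072418213), 80.29132080078125) [[0.305759459733963, 0.21381929516792297], [0.6036450862884521, 0.16285434365272522], [0.627108097076416, 0.2999936044216156], [0.3292224407196045, 0.35095855593681335]]
0.15 936 ((0.4783632755279541, 0.3540610671043396), (0.06720811128616333, 0.297281950712204), 80.24642181396484) [[0.3261779546737671, 0.34612414240837097], [0.6191627979278564, 0.2957613170146942], [0.6305485963821411, 0.3619979918003082], [0.33756375312805176, 0.412360817193985]]
t 10.7667 q [-28.4955  18.2806  65.6323   0.0018  96.128  -28.5347] pos [ 0.5201 -0.1486  0.3174] f [-0.8651  1.3696  0.1603] w 0.08549331206483878 0.0
row [-20.94   5.87  -0.27  -0.04  -0.02   0.04] rows>= 6
row [ 0.   0.  14.5  0.   0.   0. ] rows>= 4
```

View pics/top1.png

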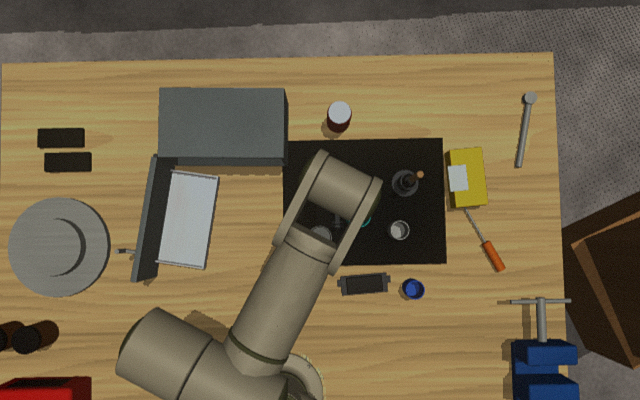

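The door is open about 98°, with the white rack floor around (190,220). The brush top and short beaker are unchanged. Now I'll fetch the brush.

Request:
jog_arm(
  targets=[
    [-20.9,5.9,-0.3,0,0,0],
    [-20.9,5.9,-0.3,0,0,0],
    [-20.9,5.9,-0.3,0,0,0],
    [-20.9,5.9,-0.3,0,0,0],
    [-20.9,5.9,-0.3,0,0,0],
    [-20.9,5.9,-0.3,0,0,0],
    [-20.9,5.9,-0.3,0,0,0],
    [-20.9,5.9,-0.3,0,0,0],
  ],
)

```text
time_s: 11.43
position: [0.5799, -0.3568, 0.3203]
tool_rot: [[-0.002, 1.0, -0.001], [1.0, 0.002, 0.0], [0.0, -0.001, -1.0]]
ft_force: [-0.1, -0.1, 0.4]
grip_width: 0.0853
gripper_force: 0.0
```

Request:
jog_arm(
  targets=[
    [0,0,3.5,0,0,0],
    [0,0,7,0,0,0],
    [0,0,10,0,0,0],
    [0,0,13,0,0,0],
    [0,0,14.5,0,0,0],
    [0,0,14.5,0,0,0],
    [0,0,14.5,0,0,0],
  ],
)

```text
time_s: 12.02
position: [0.5797, -0.3565, 0.1767]
tool_rot: [[-0.003, 1.0, 0.0], [1.0, 0.003, -0.0], [-0.0, 0.0, -1.0]]
ft_force: [0.2, 0.2, 0.6]
grip_width: 0.0858
gripper_force: 0.0
```

```bash
python3 go.py .578,-.358,.175,90
```

```text
t 12.0167 q [-41.5262  37.3538  55.9183  -0.0139  86.7097 -41.6701] pos [ 0.5797 -0.3565  0.1767] f [0.2005 0.2231 0.6037] w 0.08578667746646904 0.0
row [-0.15 -0.17  0.17  0.    0.02  0.14] rows>= 1
```

Close on the brush and lift it to a clear height (head at about 0.17 m).

Request:
jog_arm(
  targets=[
    [-0.15,-0.17,0.2,0,0,0],
    [-0.15,-0.17,0.2,0,0,0],
    [-0.15,-0.17,0.2,0,0,0],
    [-0.15,-0.17,0.2,0,0,0],
    [-0.15,-0.17,0.2,0,0,0],
    [-0.15,-0.17,0.2,0,0,0],
    [-0.15,-0.17,0.2,0,0,0],
    [-0.15,-0.17,0.2,0,0,0],
  ],
  hand=0,
  newtons=60,
)

```text
time_s: 12.68
position: [0.5778, -0.36, 0.1739]
tool_rot: [[-0.0, 1.0, 0.001], [1.0, 0.0, -0.001], [-0.001, 0.001, -1.0]]
ft_force: [1.0, 0.1, 2.8]
grip_width: 0.0166
gripper_force: 58.4
```

Request:
jog_arm(
  targets=[
    [0,0,-2,0,0,0],
    [0,0,-5,0,0,0],
    [0,0,-8,0,0,0],
    [0,0,-11,0,0,0],
    [0,0,-14,0,0,0],
    [0,0,-16,0,0,0],
    [0,0,-16,0,0,0],
    [0,0,-16,0,0,0],
  ],
)

```text
time_s: 13.35
position: [0.5777, -0.36, 0.3336]
tool_rot: [[-0.0, 1.0, 0.0], [1.0, 0.0, -0.001], [-0.001, 0.0, -1.0]]
ft_force: [0.3, -0.2, -1.2]
grip_width: 0.0165
gripper_force: 58.6
```

```bash
cat > axis.py <<'E'
from go import *
o=env.observe(); p=np.array(o["position"]); print(p,o["grip_width"],np.array(o["ft_force"]))
for A,n in zip(clouds(),("top","side")):
    Q=near(A,p[0],p[1],.045,p[2]-.19,p[2]-.02)
    for k in np.arange(-.19,-.03,.02):
        q=Q[(Q[:,2]-p[2]>k)&(Q[:,2]-p[2]<k+.02)]
        if len(q)>3: print(n,round(k,2),len(q),np.median(q[:,:3],0)-p, Q[:,2].min())
d=cam("side"); f=d["frame"]; cv2.imwrite("pics/brush.png",cv2.resize(f[20:260,250:490][...,::-1],None,fx=2.4,fy=2.4))
E
python3 axis.py; python3 go.py .43,-.113,.334,90
```

```text
[ 0.5777 -0.36    0.3336] 0.016538647927466548 [ 0.2746 -0.205  -1.2445]
top -0.13 5 [ 0.0061  0.0144 -0.1204] 0.19606099898859175
top -0.11 88 [-0.0043  0.0049 -0.0996] 0.19606099898859175
top -0.09 4 [-0.0034  0.0044 -0.0792] 0.19606099898859175
top -0.05 14 [-0.007   0.0081 -0.042 ] 0.19606099898859175
t 13.5 q [-41.8582  34.7181  36.208   -0.0265 109.298  -41.8871] pos [ 0.5774 -0.3597  0.3314] f [-0.7224 -0.5381 -1.5147] w 0.016644066257059432 58.618542551994324
row [ 24.68 -14.73  -0.16  -0.18  -0.13   0.02] rows>= 7
```

View pics/brush.png

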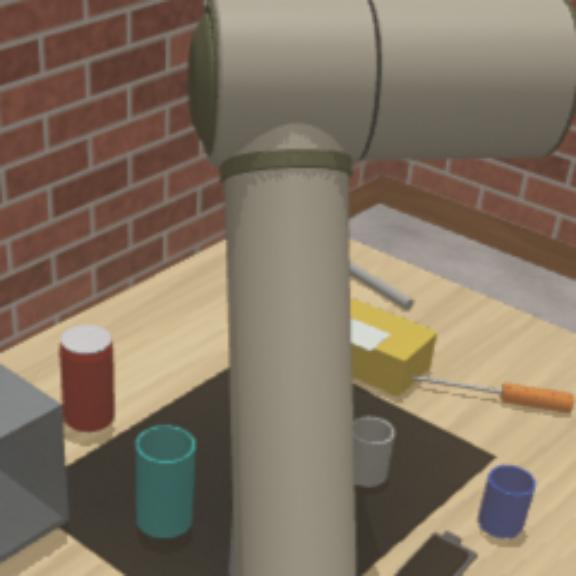

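Request:
jog_arm(
  targets=[
    [24.7,-14.7,0,0,0,0],
    [24.7,-14.7,0,0,0,0],
    [24.7,-14.7,0,0,0,0],
    [24.7,-14.7,0,0,0,0],
    [24.7,-14.7,0,0,0,0],
    [24.7,-14.7,0,0,0,0],
    [24.7,-14.7,0,0,0,0],
    [24.7,-14.7,0,0,0,0],
  ],
)

```text
time_s: 14.17
position: [0.4271, -0.1081, 0.3335]
tool_rot: [[-0.004, 1.0, -0.002], [1.0, 0.004, 0.001], [0.001, -0.002, -1.0]]
ft_force: [1.2, -0.6, 0.7]
grip_width: 0.0166
gripper_force: 58.7
```

Request:
jog_arm(
  targets=[
    [0,0,0,0,0,0],
    [0,0,0,0,0,0],
  ],
)

```text
time_s: 14.33
position: [0.4306, -0.1132, 0.3329]
tool_rot: [[-0.0, 1.0, -0.001], [1.0, 0.0, 0.0], [0.0, -0.001, -1.0]]
ft_force: [1.2, 0.6, -1.1]
grip_width: 0.0166
gripper_force: 58.7
```

```bash
python3 axis.py; python3 look.py; python3 go.py .43,-.113,.334,90
```

```text
[ 0.4306 -0.1132  0.3329] 0.0165600819734859 [ 1.1697  0.5613 -1.0667]
side -0.17 44 [-0.0041  0.0135 -0.1598] 0.162393773015993
side -0.15 61 [-0.002   0.0138 -0.1403] 0.162393773015993
side -0.13 52 [-0.0017  0.0136 -0.1193] 0.162393773015993
side -0.11 62 [ 0.0016  0.0104 -0.1009] 0.162393773015993
side -0.09 15 [-0.0002  0.0041 -0.0789] 0.162393773015993
side -0.07 11 [ 0.0009  0.0052 -0.0615] 0.162393773015993
side -0.05 25 [ 0.0016  0.0084 -0.0387] 0.162393773015993
tall (None, 0) short (array([ 0.4448, -0.3301]), 75, np.float64(0.0009484398004375749), np.float64(0.07087882225439857))
brush top 0 
door top 2503 [[0.34611140253427974, 0.12604611193036486], [0.6519269952418743, 0.25505814514778985], [0.6979038889663183, 0.3562394283425661]]
tall (array([ 0.4305, -0.1126]), 95, np.float64(0.0014589603614728163), np.float64(0.11176126383016671)) short (None, 0)
brush top 0 
door top 2946 [[0.33742935257580053, 0.12704395918653644], [0.6423804420056312, 0.2868676146244121], [0.6974369650998383, 0.3912512459859167]]
t 14.5833 q [-30.0512   7.6812  77.3122  -0.022   95.0849 -30.0267] pos [ 0.4309 -0.1137  0.3329] f [-0.6442 -0.4574 -1.6748] w 0.016659189755895396 58.74563813209534
row [ 0.07 -0.09 -0.11 -0.08 -0.02 -0.03] rows>= 1
```

View pics/brush.png

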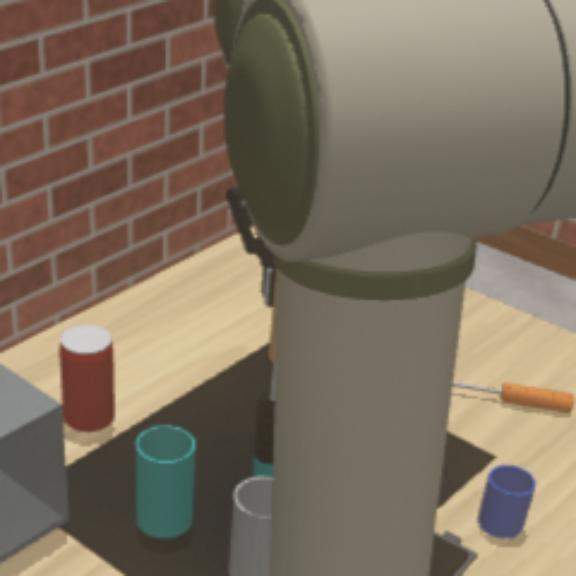

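Request:
jog_arm(
  targets=[
    [0,0,3,0,0,0],
    [0,0,6,0,0,0],
    [0,0,9,0,0,0],
    [0,0,12,0,0,0],
    [0,0,14.5,0,0,0],
    [0,0,15.5,0,0,0],
    [0,0,15.5,0,0,0],
    [0,0,15.5,0,0,0],
  ],
)

```text
time_s: 15.25
position: [0.4307, -0.1134, 0.1784]
tool_rot: [[0.0, 1.0, -0.001], [1.0, -0.0, 0.0], [0.0, -0.001, -1.0]]
ft_force: [0.4, 1.1, -1.0]
grip_width: 0.0164
gripper_force: 58.7
```

Request:
jog_arm(
  targets=[
    [0,0,0,0,0,0],
    [0,0,-3,0,0,0],
    [0,0,-6,0,0,0],
    [0,0,-9,0,0,0],
    [0,0,-9.8,0,0,0],
    [0,0,-9.8,0,0,0],
    [0,0,-9.8,0,0,0],
    [0,0,-9.8,0,0,0],
  ],
)

```text
time_s: 15.92
position: [0.4301, -0.1127, 0.2754]
tool_rot: [[-0.0, 1.0, -0.002], [1.0, 0.0, 0.001], [0.001, -0.002, -1.0]]
ft_force: [0.2, 0.3, -1.2]
grip_width: 0.0164
gripper_force: 59.0
```

Request:
jog_arm(
  targets=[
    [0,0,3,0,0,0],
    [0,0,6,0,0,0],
    [0,0,9,0,0,0],
    [0,0,9.8,0,0,0],
    [0,0,9.8,0,0,0],
    [0,0,9.8,0,0,0],
    [0,0,9.8,0,0,0],
    [0,0,9.8,0,0,0],
  ],
)

```text
time_s: 16.58
position: [0.431, -0.1132, 0.1797]
tool_rot: [[-0.001, 1.0, 0.002], [1.0, 0.001, -0.001], [-0.001, 0.002, -1.0]]
ft_force: [-0.0, 0.8, -0.4]
grip_width: 0.0168
gripper_force: 59.0
```

Request:
jog_arm(
  targets=[
    [0,0,-3,0,0,0],
    [0,0,-6,0,0,0],
    [0,0,-9,0,0,0],
    [0,0,-12,0,0,0],
    [0,0,-15,0,0,0],
    [-1,0,-15.5,0,0,0],
    [-5,-0.4,-15.5,0,0,0],
    [-9,-0.8,-15.5,0,0,0],
  ],
)

```text
time_s: 17.25
position: [0.4225, -0.2033, 0.3347]
tool_rot: [[-0.004, 1.0, 0.002], [1.0, 0.004, -0.002], [-0.002, 0.002, -1.0]]
ft_force: [1.3, -0.7, -0.5]
grip_width: 0.0162
gripper_force: 59.0
```

Request:
jog_arm(
  targets=[
    [-4,0.5,0,0,0,0],
    [-8,1,0,0,0,0],
    [-12,1.5,0,0,0,0],
    [-12.6,1.5,0,0,0,0],
    [-12.6,1.5,0,0,0,0],
    [-12.6,1.5,0,0,0,0],
  ],
)

```text
time_s: 17.75
position: [0.4374, -0.3287, 0.3333]
tool_rot: [[0.0, 1.0, -0.001], [1.0, -0.0, 0.0], [0.0, -0.001, -1.0]]
ft_force: [-0.4, -0.4, -0.2]
grip_width: 0.0166
gripper_force: 59.0
```

```bash
python3 look.py; python3 axis.py; python3 go.py .4455,-.33,.334,90
```

```text
tall (array([ 0.429 , -0.1132]), 81, np.float64(0.000954403097429721), np.float64(0.1152489845103093)) short (array([ 0.4451, -0.3306]), 29, np.float64(0.000874294216459259), np.float64(0.07134479157344642))
brush top 0 
door top 2501 [[0.3458265937242405, 0.12586483384356628], [0.6517950338687255, 0.255866083453259], [0.6979157267943741, 0.35626965049825166]]
tall (array([ 0.4301, -0.1125]), 73, np.float64(0.001367558507656892), np.float64(0.11100336502556951)) short (None, 0)
brush top 0 
door top 2928 [[0.337144544736715, 0.12682803102447507], [0.6424708741206492, 0.28636458860780845], [0.6975859315577092, 0.36344035377785383]]
[ 0.4376 -0.3277  0.334 ] 0.016533716606354044 [ 0.5273  0.0956 -0.9232]
top -0.11 8 [-0.0142 -0.0005 -0.1002] 0.22922224425426863
t 18.0 q [-49.2244  18.6097  62.4943  -0.022   98.8485 -49.3328] pos [ 0.4377 -0.3278  0.3341] f [ 0.0479  0.0047 -1.3768] w 0.016855149239328883 58.98184418678284
row [-0.22  0.78  0.01  0.01  0.05  0.1 ] rows>= 1
```

Request:
jog_arm(
  targets=[
    [-0.2,0.8,0,0,0,0],
    [-0.2,0.8,3,0,0,0],
    [-0.2,0.8,6,0,0,0],
    [-0.2,0.8,9,0,0,0],
    [-0.2,0.8,12,0,0,0],
    [-0.2,0.8,15,0,0,0],
    [-0.2,0.8,15.6,0,0,0],
    [-0.2,0.8,15.6,0,0,0],
  ],
)

```text
time_s: 18.67
position: [0.4457, -0.3304, 0.1766]
tool_rot: [[-0.001, 1.0, -0.002], [1.0, 0.001, 0.002], [0.002, -0.002, -1.0]]
ft_force: [0.7, -0.1, -0.3]
grip_width: 0.0164
gripper_force: 58.9
```

Request:
jog_arm(
  targets=[
    [0,0,0,0,0,0],
    [0,0,0,0,0,0],
    [0,0,-3,0,0,0],
    [0,0,-5.8,0,0,0],
    [0,0,-5.8,0,0,0],
    [0,0,-5.8,0,0,0],
    [0,0,-5.8,0,0,0],
    [0,0,-3,0,0,0],
  ],
)

```text
time_s: 19.33
position: [0.4469, -0.3322, 0.2111]
tool_rot: [[-0.001, 1.0, 0.005], [1.0, 0.001, -0.007], [-0.007, 0.005, -1.0]]
ft_force: [0.9, -1.2, -0.6]
grip_width: 0.0166
gripper_force: 59.1
```

Request:
jog_arm(
  targets=[
    [0,0,2.8,0,0,0],
    [0,0,2.8,0,0,0],
    [0,0,2.8,0,0,0],
    [0,0,2.8,0,0,0],
  ],
)

```text
time_s: 19.67
position: [0.4459, -0.3313, 0.1805]
tool_rot: [[-0.001, 1.0, 0.0], [1.0, 0.001, -0.001], [-0.001, 0.0, -1.0]]
ft_force: [-0.6, -0.5, 0.2]
grip_width: 0.0167
gripper_force: 59.1
```

```bash
python3 go.py .4455,-.33,.336,90 .578,-.360,.336,90 .578,-.360,.178,90
```

```text
t 19.6667 q [-48.8104  24.7103  78.43    -0.0257  76.8156 -48.8333] pos [ 0.4459 -0.3313  0.1805] f [-0.6315 -0.461   0.1706] w 0.016697579496675413 59.066022634506226
row [  0.11  -0.04 -15.55   0.01   0.05   0.03] rows>= 4
row [-3.   13.25  0.    0.    0.    0.  ] rows>= 4
row [ 0.   0.  15.8  0.   0.   0. ] rows>= 4
```

Request:
jog_arm(
  targets=[
    [0,0,-4,0,0,0],
    [0,0,-8,0,0,0],
    [0,0,-12,0,0,0],
    [0,0,-15.6,0,0,0],
    [-1,4,-15.6,0,0,0],
    [-2,8,-15.6,0,0,0],
    [-3,12,-15.6,0,0,0],
    [-2.9,13.2,-15.6,0,0,0],
  ],
)

```text
time_s: 20.33
position: [0.5811, -0.3606, 0.3342]
tool_rot: [[-0.001, 1.0, -0.0], [1.0, 0.001, 0.0], [0.0, -0.0, -1.0]]
ft_force: [-0.7, -0.2, -2.2]
grip_width: 0.0165
gripper_force: 59.3
```

Request:
jog_arm(
  targets=[
    [0,0,0,0,0,0],
    [0,0,0,0,0,0],
    [0,0,0,0,0,0],
  ],
)

```text
time_s: 20.58
position: [0.5771, -0.3598, 0.3369]
tool_rot: [[-0.0, 1.0, 0.001], [1.0, 0.0, -0.001], [-0.001, 0.001, -1.0]]
ft_force: [0.4, -0.9, -0.1]
grip_width: 0.0165
gripper_force: 59.3
```

```bash
python3 go.py .578,-.360,.336,90 .578,-.360,.178,90; python3 look.py
```

```text
t 20.5833 q [-41.8784  34.5299  35.686   -0.0345 109.6944 -41.9044] pos [ 0.5771 -0.3598  0.3369] f [ 0.4477 -0.8948 -0.1228] w 0.016505901622157062 59.26789462566376
row [-0.02  0.09  0.09  0.05  0.08  0.01] rows>= 1
row [ 0.   0.  15.8  0.   0.   0. ] rows>= 4
tall (array([ 0.429 , -0.1132]), 84, np.float64(0.0009173269424452364), np.float64(0.11520640376681235)) short (None, 0)
brush top 64 [ 0.5762 -0.3544  0.2361]
door top 2522 [[0.34583198565509654, 0.1258151601767685], [0.6517870336076188, 0.2556099049799492], [0.6980741392498688, 0.35626402803488094]]
tall (None, 0) short (array([ 0.4466, -0.329 ]), 99, np.float64(0.0017494092552023627), np.float64(0.06722103911058219))
brush top 0 
door top 2941 [[0.33714432440850894, 0.12762961998888273], [0.6422500796260429, 0.2871627179876471], [0.6972191080438875, 0.3917058634596399]]
```

Request:
jog_arm(
  targets=[
    [0,0.1,3,0,0,0],
    [0,0.1,6,0,0,0],
    [0,0.1,8.5,0,0,0],
    [0,0.1,10.5,0,0,0],
    [0,0.1,12.5,0,0,0],
    [0,0.1,14.5,0,0,0],
    [0,0.1,15.9,0,0,0],
    [0,0.1,15.9,0,0,0],
  ],
)

```text
time_s: 21.35
position: [0.5771, -0.3593, 0.1742]
tool_rot: [[0.0, 1.0, -0.004], [1.0, -0.0, 0.003], [0.003, -0.004, -1.0]]
ft_force: [-0.2, -0.2, -1.1]
grip_width: 0.0166
gripper_force: 59.4
```

Request:
jog_arm(
  targets=[
    [0,0,0,0,0,0],
    [0,0,0,0,0,0],
    [0,0,0,0,0,0],
    [0,0,0,0,0,0],
    [0,0,0,0,0,0],
    [0,0,0,0,0,0],
  ],
  hand=1,
)

```text
time_s: 21.85
position: [0.5787, -0.3599, 0.1769]
tool_rot: [[-0.0, 1.0, 0.0], [1.0, 0.0, -0.001], [-0.001, 0.0, -1.0]]
ft_force: [-0.1, -0.0, 0.2]
grip_width: 0.0849
gripper_force: 0.0
```

Request:
jog_arm(
  targets=[
    [0,0,-1.5,0,0,0],
    [0,0,-4,0,0,0],
    [0,0,-7,0,0,0],
    [0,0,-11,0,0,0],
    [0,0,-14,0,0,0],
    [0,0,-14,0,0,0],
    [0,0,-14,0,0,0],
  ],
)

```text
time_s: 22.43
position: [0.5789, -0.36, 0.3184]
tool_rot: [[-0.001, 1.0, 0.003], [1.0, 0.001, -0.003], [-0.003, 0.003, -1.0]]
ft_force: [0.7, 0.5, -1.0]
grip_width: 0.0854
gripper_force: 0.0
```

```bash
python3 go.py .43,-.113,.25,90 .43,-.113,.072,90; python3 look.py
```

```text
t 22.4333 q [-41.793   34.5917  38.4805  -0.025  106.7027 -41.8315] pos [ 0.5789 -0.36    0.3184] f [ 0.7461  0.4946 -1.0395] w 0.08536257021466478 0.0
row [ 24.73 -14.89   6.72   0.15   0.17   0.03] rows>= 8
row [ 0.   0.  17.8  0.   0.   0. ] rows>= 5
tall (array([ 0.4289, -0.1132]), 82, np.float64(0.0009222997742119964), np.float64(0.11638137136672078)) short (None, 0)
brush top 50 [ 0.5751 -0.3572  0.2231]
door top 2491 [[0.3461306725993719, 0.12607038745544671], [0.6518248854367577, 0.256062299906495], [0.6978284136349481, 0.35679071854331296]]
tall (None, 0) short (array([ 0.4468, -0.3292]), 96, np.float64(0.0019175457375789327), np.float64(0.06787962764873112))
brush top 0 
door top 2941 [[0.3373950109779169, 0.12773404860101908], [0.6423722158029789, 0.28746003867329695], [0.6973757302410896, 0.3921803381948434]]
```

Request:
jog_arm(
  targets=[
    [8,-5,0,0,0,0],
    [16,-10,0,0,0,0],
    [24.8,-14.9,0,0,0,0],
    [24.8,-14.9,0,0,0,0],
    [24.8,-14.9,3,0,0,0],
    [24.8,-14.9,6.7,0,0,10],
    [24.8,-14.9,6.7,0,0,10],
    [24.8,-14.9,6.7,0,0,10],
  ],
)

```text
time_s: 23.2
position: [0.4256, -0.1079, 0.246]
tool_rot: [[0.174, 0.985, -0.007], [0.985, -0.174, 0.004], [0.003, -0.007, -1.0]]
ft_force: [0.3, -0.6, -0.2]
grip_width: 0.0855
gripper_force: 0.0
```

Request:
jog_arm(
  targets=[
    [0,0,0,0,0,0],
  ],
)

```text
time_s: 23.28
position: [0.4266, -0.1088, 0.2467]
tool_rot: [[0.171, 0.985, -0.006], [0.985, -0.171, 0.004], [0.002, -0.007, -1.0]]
ft_force: [0.4, -1.1, -0.1]
grip_width: 0.0854
gripper_force: 0.0
```

```bash
python3 look.py
python3 - <<'E'
from go import *
T,S=clouds()
u=np.array([-.170,-.9855]); v=np.array([.9855,-.170]); H=np.array([.642,.295])
for A in (T,S):
    Q=A[(A[:,0]>.28)&(A[:,0]<.66)&(A[:,1]>.1)&(A[:,1]<.4)]
    F=Q[(Q[:,2]>.014)&(Q[:,2]<.028)&(Q[:,3:6].min(1)>150)]
    a=(F[:,:2]-H)@u; b=(F[:,:2]-H)@v
    print("floor",len(F),F[:,:3].mean(0),cv2.minAreaRect(F[:,:2].astype(np.float32)),"a",np.percentile(a,[1,50,99]),"b",np.percentile(b,[1,50,99]))
    G=Q[(Q[:,2]>.04)&(Q[:,2]<.05)]; a=(G[:,:2]-H)@u; b=(G[:,:2]-H)@v
    print("rim a",np.percentile(a,[2,98]),"b",np.percentile(b,[2,98]))
E
python3 go.py .43,-.113,.25,80 .43,-.113,.065,80
```

```text
tall (None, 0) short (array([ 0.4448, -0.3302]), 74, np.float64(0.0010656743539923632), np.float64(0.07045906201284757))
brush top 44 [ 0.5758 -0.3571  0.2238]
door top 2507 [[0.3442265222864345, 0.12523491896635416], [0.652003426207141, 0.25534649486081434], [0.6980845151497275, 0.3563647474729775]]
tall (array([ 0.4299, -0.1124]), 77, np.float64(0.0012875196732183441), np.float64(0.11085044517473219)) short (None, 0)
brush top 0 
door top 2939 [[0.337232921684665, 0.12765096601916273], [0.6423107321888304, 0.2877060682364144], [0.6972480913481608, 0.39210360468445377]]
floor 3722 [0.4873 0.2572 0.0199] ((0.48760807514190674, 0.257381796836853), (0.1262291520833969, 0.24319972097873688), 80.42627716064453) a [0.0024 0.0633 0.1246] b [-0.2649 -0.146  -0.0268]
rim a [-0.0008  0.136 ] b [-0.2977 -0.0058]
floor 4288 [0.4862 0.2423 0.0191] ((0.4947999119758606, 0.24055947363376617), (0.10758865624666214, 0.2377309799194336), 79.31070709228516) a [0.0296 0.0778 0.1297] b [-0.2507 -0.149  -0.0208]
rim a [-0.0159  0.1353] b [-0.273  -0.0132]
t 23.4833 q [-30.0055  10.3093  87.7809  -0.0284  81.8819 -20.0012] pos [ 0.4303 -0.1129  0.2497] f [-0.4639 -0.1159  0.5682] w 0.0853010273037335 0.0
row [-0.01 -0.02 -0.03  0.02  0.04 -0.  ] rows>= 1
row [ 0.   0.  18.5  0.   0.   0. ] rows>= 5
```

Request:
jog_arm(
  targets=[
    [0,0,4,0,0,0],
    [0,0,8,0,0,0],
    [0,0,12,0,0,0],
    [0,0,15.5,0,0,0],
    [0,0,18.5,0,0,0],
    [0,0,18.5,0,0,0],
    [0,0,18.5,0,0,0],
  ],
)

```text
time_s: 24.07
position: [0.4298, -0.1127, 0.0642]
tool_rot: [[0.174, 0.985, -0.002], [0.985, -0.174, 0.001], [0.0, -0.002, -1.0]]
ft_force: [0.3, -0.7, 0.5]
grip_width: 0.0852
gripper_force: 0.0
```

Request:
jog_arm(
  targets=[
    [0,0,0,0,0,0],
    [0,0,0,0,0,0],
    [0,0,0,0,0,0],
    [0,0,0,0,0,0],
    [0,0,0,0,0,0],
    [0,0,0,0,0,0],
  ],
  hand=0,
  newtons=50,
)

```text
time_s: 24.57
position: [0.4308, -0.1128, 0.0667]
tool_rot: [[0.173, 0.985, 0.004], [0.985, -0.173, -0.003], [-0.002, 0.005, -1.0]]
ft_force: [0.1, 0.1, 5.1]
grip_width: 0.0636
gripper_force: 53.3
```

Request:
jog_arm(
  targets=[
    [0,0,-2,0,0,0],
    [0,0,-5,0,0,0],
    [0,0,-9,0,0,0],
    [0,0,-13,0,0,0],
    [0,0,-13,0,0,0],
    [0,0,-13,0,0,0],
  ],
)

```text
time_s: 25.07
position: [0.4301, -0.1123, 0.1972]
tool_rot: [[0.173, 0.985, 0.005], [0.985, -0.173, -0.004], [-0.003, 0.006, -1.0]]
ft_force: [-1.2, -0.4, -4.3]
grip_width: 0.0638
gripper_force: 56.9
```

```bash
python3 go.py .546,.246,.195,80 .546,.246,.086,80
```

```text
t 25.0667 q [-29.9431  12.9443  93.6399  -0.0215  73.0478 -19.9702] pos [ 0.4301 -0.1123  0.1972] f [-1.2306 -0.3765 -4.2797] w 0.06379836386869742 56.9453177601099
row [37.29  5.21  0.16  0.34  0.14  0.03] rows>= 10
row [ 0.   0.  10.9  0.   0.   0. ] rows>= 3
```

Request:
jog_arm(
  targets=[
    [4,0.5,0,0,0,0],
    [8,1,0,0,0,0],
    [12,1.6,0,0,0,0],
    [16,2.2,0,0,0,0],
    [20,2.8,0,0,0,0],
    [24,3.4,0,0,0,0],
    [28,3.9,0,0,0,0],
    [32,4.5,0,0,0,0],
  ],
)

```text
time_s: 25.73
position: [0.5286, 0.1975, 0.1931]
tool_rot: [[0.173, 0.985, -0.003], [0.985, -0.173, -0.001], [-0.001, -0.003, -1.0]]
ft_force: [1.4, 0.7, -3.4]
grip_width: 0.0639
gripper_force: 56.9
```

Request:
jog_arm(
  targets=[
    [3,0.4,0,0,0,0],
    [5.3,0.7,0,0,0,0],
    [5.3,0.7,0,0,0,0],
    [5.3,0.7,0,0,0,0],
    [5.3,0.7,0,0,0,0],
  ],
)

```text
time_s: 26.15
position: [0.5447, 0.2459, 0.1933]
tool_rot: [[0.173, 0.985, -0.003], [0.985, -0.173, -0.001], [-0.001, -0.002, -1.0]]
ft_force: [-0.4, -0.3, -2.7]
grip_width: 0.0638
gripper_force: 56.9
```

```bash
python3 go.py .546,.246,.195,80 .546,.246,.086,80;python3 - <<'E'
from h import *
d=cam("top"); save(d,"t2.png")
f=d["frame"][120:300,120:360][...,::-1]
cv2.imwrite("pics/crop2.png",cv2.resize(f,None,fx=3,fy=3))
E
```

```text
t 26.15 q [12.9685 28.2656 69.9985 -0.0249 81.8935 22.9456] pos [0.5447 0.2459 0.1933] f [-0.408  -0.277  -2.7212] w 0.06377988620398355 56.92310024052858
row [ 0.03  0.13 -0.17 -0.14  0.08  0.03] rows>= 1
row [ 0.   0.  10.9  0.   0.   0. ] rows>= 3
```

View pics/crop2.png

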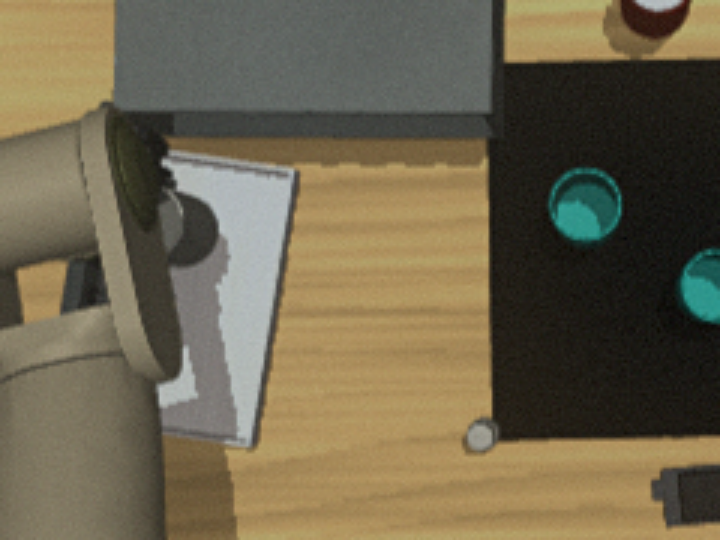

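Request:
jog_arm(
  targets=[
    [0,0.1,3,0,0,0],
    [0,0.1,6,0,0,0],
    [0,0.1,8.5,0,0,0],
    [0,0.1,9.7,0,0,0],
    [0,0.1,10.2,0,0,0],
    [0,0.1,10.5,0,0,0],
    [0,0.1,10.5,0,0,0],
    [0,0.1,10.5,0,0,0],
  ],
)

```text
time_s: 26.87
position: [0.5468, 0.246, 0.0904]
tool_rot: [[0.174, 0.985, 0.001], [0.985, -0.174, 0.0], [0.0, 0.001, -1.0]]
ft_force: [0.3, 0.2, -3.4]
grip_width: 0.0638
gripper_force: 56.9
```

Request:
jog_arm(
  targets=[
    [0,0,0,0,0,0],
    [0,0,0,0,0,0],
    [0,0,0,0,0,0],
    [0,0,0,0,0,0],
    [0,0,0,0,0,0],
  ],
  hand=1,
)

```text
time_s: 27.28
position: [0.5464, 0.2463, 0.0897]
tool_rot: [[0.173, 0.985, 0.0], [0.985, -0.173, -0.0], [0.0, 0.0, -1.0]]
ft_force: [-0.3, 0.1, 0.4]
grip_width: 0.0853
gripper_force: 0.0
```

Request:
jog_arm(
  targets=[
    [0,0,-2,0,0,0],
    [0,0,-5,0,0,0],
    [0,0,-9,0,0,0],
    [0,0,-13,0,0,0],
    [0,0,-16,0,0,0],
    [0,0,-18,0,0,0],
    [0,0,-18,0,0,0],
    [0,0,-18,0,0,0],
  ],
)

```text
time_s: 27.95
position: [0.5464, 0.2463, 0.2701]
tool_rot: [[0.173, 0.985, 0.002], [0.985, -0.173, 0.0], [0.001, 0.002, -1.0]]
ft_force: [-0.3, -0.1, -1.3]
grip_width: 0.0855
gripper_force: 0.0
```

```bash
python3 go.py .5,-.1,.27,80 .446,-.33,.24,80
```

```text
t 27.95 q [12.9602 25.6133 61.758  -0.0044 92.5341 22.9315] pos [0.5464 0.2463 0.2701] f [-0.3143 -0.1048 -1.2957] w 0.08547408798217969 0.0
row [-34.91   1.42  -0.01   0.09  -0.03   0.03] rows>= 9
row [-23.59  -1.32   3.     0.     0.     0.  ] rows>= 6
```

Request:
jog_arm(
  targets=[
    [-4,0.2,0,0,0,0],
    [-8,0.3,0,0,0,0],
    [-12,0.5,0,0,0,0],
    [-16,0.6,0,0,0,0],
    [-20,0.8,0,0,0,0],
    [-24,1,0,0,0,0],
    [-28,1.1,0,0,0,0],
    [-32,1.3,0,0,0,0],
  ],
)

```text
time_s: 28.62
position: [0.5025, -0.0727, 0.268]
tool_rot: [[0.173, 0.985, -0.003], [0.985, -0.173, 0.001], [0.0, -0.003, -1.0]]
ft_force: [0.0, 0.3, 0.7]
grip_width: 0.0855
gripper_force: 0.0
```

Request:
jog_arm(
  targets=[
    [-4,0,0,0,0,0],
    [-8,-0.2,0,0,0,0],
    [-12,-0.4,0,0,0,0],
    [-16,-0.6,0,0,0,0],
    [-20,-0.9,0,0,0,0],
    [-24,-1,1,0,0,0],
    [-26,-1.1,3,0,0,0],
    [-26,-1.1,3,0,0,0],
  ],
)

```text
time_s: 29.28
position: [0.4454, -0.3279, 0.2342]
tool_rot: [[0.178, 0.984, -0.007], [0.984, -0.178, 0.006], [0.004, -0.007, -1.0]]
ft_force: [0.1, 1.0, -1.3]
grip_width: 0.0854
gripper_force: 0.0
```

```bash
python3 look.py
python3 - <<'E'
from h import *
for A in clouds(): print("tall in rack",rim(A,.546,.246,.13,.0305))
E
python3 go.py .446,-.33,.24,80 .446,-.33,.022,80
```

```text
tall (None, 0) short (array([ 0.445 , -0.3294]), 10, np.float64(0.0008730399825406051), np.float64(0.06703519498675581))
brush top 49 [ 0.5754 -0.3574  0.2231]
door top 2507 [[0.3459259740798477, 0.12593265552878127], [0.6517344956352338, 0.25572364527031166], [0.6979302182055297, 0.3558806117071371]]
tall (None, 0) short (array([ 0.4468, -0.3306]), 8, np.float64(0.0011020263070043823), np.float64(0.0662802597977743))
brush top 0 
door top 2959 [[0.3361458551912543, 0.12723925577862202], [0.6424595374659599, 0.2864372306362099], [0.6973947783879684, 0.39200437076827493]]
tall in rack (array([0.5443, 0.2452]), 117, np.float64(0.0012065956711274051), np.float64(0.13617439194582093))
tall in rack (array([0.5459, 0.2462]), 232, np.float64(0.0012504459925609611), np.float64(0.13193435724595026))
t 29.4833 q [-48.1509  21.8177  72.9242  -0.01    85.2845 -38.2336] pos [ 0.4482 -0.3243  0.2396] f [-0.0927 -0.2587  1.613 ] w 0.08519868855665876 0.0
row [-0.6  -0.11 -0.04 -0.03 -0.01  0.08] rows>= 1
row [ 0.   0.  21.8  0.   0.   0. ] rows>= 6
```

Request:
jog_arm(
  targets=[
    [-0.6,-0.1,2,0,0,0],
    [-0.6,-0.1,6,0,0,0],
    [-0.6,-0.1,10,0,0,0],
    [-0.6,-0.1,14,0,0,0],
    [-0.6,-0.1,18,0,0,0],
    [-0.6,-0.1,21,0,0,0],
    [-0.6,-0.1,21.6,0,0,0],
    [-0.6,-0.1,21.6,0,0,0],
  ],
)

```text
time_s: 30.15
position: [0.4459, -0.3299, 0.0229]
tool_rot: [[0.172, 0.985, -0.002], [0.985, -0.172, 0.002], [0.001, -0.002, -1.0]]
ft_force: [0.5, 0.1, -0.6]
grip_width: 0.0851
gripper_force: 0.0
```

Request:
jog_arm(
  targets=[
    [0,0,0,0,0,0],
    [0,0,0,0,0,0],
    [0,0,0,0,0,0],
    [0,0,0,0,0,0],
    [0,0,0,0,0,0],
    [0,0,0,0,0,0],
    [0,0,0,0,0,0],
  ],
  hand=0,
  newtons=50,
)

```text
time_s: 30.73
position: [0.4466, -0.3318, 0.0259]
tool_rot: [[0.173, 0.985, 0.002], [0.985, -0.173, -0.003], [-0.003, 0.003, -1.0]]
ft_force: [0.1, 2.2, 8.4]
grip_width: 0.0504
gripper_force: 51.0
```

Request:
jog_arm(
  targets=[
    [0,0,-2,0,0,0],
    [0,0,-5,0,0,0],
    [0,0,-9,0,0,0],
    [0,0,-13,0,0,0],
    [0,0,-17,0,0,0],
    [0,0,-20,0,0,0],
    [0,0,-20,0,0,0],
  ],
)

```text
time_s: 31.32
position: [0.4471, -0.3324, 0.2313]
tool_rot: [[0.173, 0.985, 0.009], [0.985, -0.173, -0.01], [-0.009, 0.01, -1.0]]
ft_force: [-0.2, -0.8, -1.1]
grip_width: 0.0508
gripper_force: 53.2
```

```bash
python3 go.py .44,-.03,.24,80 .427,.267,.24,80 .427,.267,.046,80
```

```text
t 31.3167 q [-48.7921  22.1936  73.7318  -0.023   83.3025 -38.8253] pos [ 0.4471 -0.3324  0.2313] f [-0.1897 -0.7592 -1.1374] w 0.05075230780429035 53.2290106639266
row [29.65 -5.92 -1.19  0.59  0.5   0.04] rows>= 8
row [29.02 -6.44  0.    0.    0.    0.  ] rows>= 8
row [ 0.   0.  19.4  0.   0.   0. ] rows>= 5
```

Request:
jog_arm(
  targets=[
    [4,-0.8,-0.4,0,0,0],
    [8,-1.6,-0.8,0,0,0],
    [12,-2.4,-0.8,0,0,0],
    [16,-3.2,-0.8,0,0,0],
    [20,-4,-0.8,0,0,0],
    [24,-4.8,-0.8,0,0,0],
    [28,-5.6,-0.8,0,0,0],
    [32,-6.4,-0.8,0,0,0],
  ],
)

```text
time_s: 31.98
position: [0.4372, -0.0029, 0.2317]
tool_rot: [[0.174, 0.985, 0.0], [0.985, -0.174, -0.0], [-0.0, 0.0, -1.0]]
ft_force: [1.1, 0.3, -2.9]
grip_width: 0.0503
gripper_force: 53.1
```

Request:
jog_arm(
  targets=[
    [4,-0.9,0,0,0,0],
    [8,-1.8,0,0,0,0],
    [12,-2.7,0,0,0,0],
    [16,-3.6,0,0,0,0],
    [20,-4.4,0,0,0,0],
    [24,-5.3,0,0,0,0],
    [26,-6,0,0,0,0],
    [26,-6,0,0,0,0],
  ],
)

```text
time_s: 32.65
position: [0.4227, 0.2651, 0.2312]
tool_rot: [[0.169, 0.986, -0.001], [0.986, -0.169, 0.001], [0.001, -0.001, -1.0]]
ft_force: [-1.0, -0.8, -3.1]
grip_width: 0.0507
gripper_force: 53.1
```

Request:
jog_arm(
  targets=[
    [0,0,0,0,0,0],
    [0,0,0,0,0,0],
  ],
)

```text
time_s: 32.82
position: [0.4239, 0.2611, 0.2314]
tool_rot: [[0.173, 0.985, -0.001], [0.985, -0.173, -0.001], [-0.001, -0.0, -1.0]]
ft_force: [-0.1, -0.3, -2.9]
grip_width: 0.0506
gripper_force: 53.1
```

```bash
python3 go.py .427,.267,.24,80 .427,.267,.046,80
```

```text
t 32.8167 q [17.991  16.5844 82.3082 -0.0211 81.1456 27.9717] pos [0.4239 0.2611 0.2314] f [-0.0867 -0.259  -2.8952] w 0.05062484448995871 53.11329488642514
row [ 0.64  0.21 -0.86 -0.02  0.04  0.02] rows>= 1
row [ 0.   0.  19.4  0.   0.   0. ] rows>= 5
```

Request:
jog_arm(
  targets=[
    [0.6,0.2,3,0,0,0],
    [0.6,0.2,6.5,0,0,0],
    [0.6,0.2,10,0,0,0],
    [0.6,0.2,13,0,0,0],
    [0.6,0.2,16,0,0,0],
    [0.6,0.2,17.8,0,0,0],
    [0.6,0.2,18.4,0,0,0],
    [0.6,0.2,18.4,0,0,0],
  ],
)

```text
time_s: 33.48
position: [0.427, 0.266, 0.0473]
tool_rot: [[0.175, 0.985, -0.002], [0.985, -0.175, -0.001], [-0.001, -0.002, -1.0]]
ft_force: [-1.5, 0.0, -1.7]
grip_width: 0.0509
gripper_force: 53.2
```

```bash
python3 go.py .427,.267,.046,80
```

```text
t 33.4833 q [18.4206 29.9354 96.3792 -0.0035 53.8078 28.4974] pos [0.427  0.266  0.0473] f [-1.4565  0.0133 -1.7368] w 0.05089647887059662 53.161205146461725
row [ 0.1  -0.01  0.13 -0.11  0.06 -0.07] rows>= 1
```

Request:
jog_arm(
  targets=[
    [0,0,0.1,0,0,0],
    [0,0,0.2,0,0,0],
    [0,0,0.2,0,0,0],
  ],
)

```text
time_s: 33.73
position: [0.4276, 0.2668, 0.0459]
tool_rot: [[0.174, 0.985, 0.001], [0.985, -0.174, 0.0], [0.0, 0.001, -1.0]]
ft_force: [0.9, -0.4, -1.7]
grip_width: 0.0503
gripper_force: 53.2
```

Request:
jog_arm(
  targets=[
    [0,0,0,0,0,0],
    [0,0,0,0,0,0],
    [0,0,0,0,0,0],
    [0,0,0,0,0,0],
    [0,0,0,0,0,0],
  ],
  hand=1,
)

```text
time_s: 34.15
position: [0.4271, 0.2672, 0.0455]
tool_rot: [[0.173, 0.985, -0.0], [0.985, -0.173, -0.0], [-0.0, -0.0, -1.0]]
ft_force: [-0.4, 0.3, -0.5]
grip_width: 0.0854
gripper_force: 0.0
```

Request:
jog_arm(
  targets=[
    [0,0,-2,0,0,0],
    [0,0,-5,0,0,0],
    [0,0,-9,0,0,0],
    [0,0,-13,0,0,0],
    [0,0,-17,0,0,0],
    [0,0,-20.5,0,0,0],
    [0,0,-20.5,0,0,0],
  ],
)

```text
time_s: 34.73
position: [0.429, 0.268, 0.2573]
tool_rot: [[0.173, 0.985, 0.012], [0.985, -0.173, 0.004], [0.006, 0.011, -1.0]]
ft_force: [0.3, 0.3, -0.4]
grip_width: 0.0853
gripper_force: 0.0
```

Request:
jog_arm(
  targets=[
    [-4,0,0,0,0,0],
    [-8,0,0,0,0,0],
    [-12,0,0,0,0,0],
    [-16,0,0,0,0,0],
    [-20,0,0,0,0,0],
    [-20,0,0,0,0,0],
    [-20,0,0,0,0,0],
  ],
)

```text
time_s: 35.32
position: [0.3924, 0.0687, 0.2504]
tool_rot: [[0.178, 0.984, -0.0], [0.984, -0.178, -0.0], [-0.0, -0.0, -1.0]]
ft_force: [-0.4, -0.0, -0.0]
grip_width: 0.0853
gripper_force: 0.0
```

```bash
cat > fin.py <<'E'
import sys
from h import *
for A in clouds():
    print("tall",rim(A,.546,.246,.13,.0305),"short",rim(A,.427,.267,.086,.0245))
    Q=A[(A[:,0]>.36)&(A[:,0]<.46)&(A[:,1]>.36)&(A[:,1]<.46)&(A[:,2]>.12)&(A[:,2]<.175)]
    print("handle",len(Q),Q[:,:3].mean(0) if len(Q) else "")
d=cam("top"); save(d,"top_%s.png"%sys.argv[1])
E
python3 fin.py 3; python3 go.py .4088,.4001,.29,84  .4088,.4001,.126,84
```

```text
tall (array([0.5444, 0.2455]), 122, np.float64(0.0011610815977377736), np.float64(0.13425391807296272)) short (array([0.4251, 0.2672]), 73, np.float64(0.0011380741454197027), np.float64(0.09258598255501505))
handle 59 [0.4062 0.3919 0.1474]
tall (array([0.5458, 0.2464]), 236, np.float64(0.0013594170180039745), np.float64(0.13310514629695713)) short (array([0.4268, 0.2685]), 200, np.float64(0.0012064526606035898), np.float64(0.08859857924237602))
handle 160 [0.405  0.3974 0.1466]
t 35.4667 q [-6.867   5.4635 93.5928 -0.0008 80.9682  3.0314] pos [0.3926 0.0711 0.2503] f [0.0028 0.1244 0.1303] w 0.0852934305195571 0.0
row [32.69 -4.06 -3.97 -0.02  0.   -3.9 ] rows>= 8
row [ 0.   0.  16.4  0.   0.   0. ] rows>= 4
```

View pics/top_3.png

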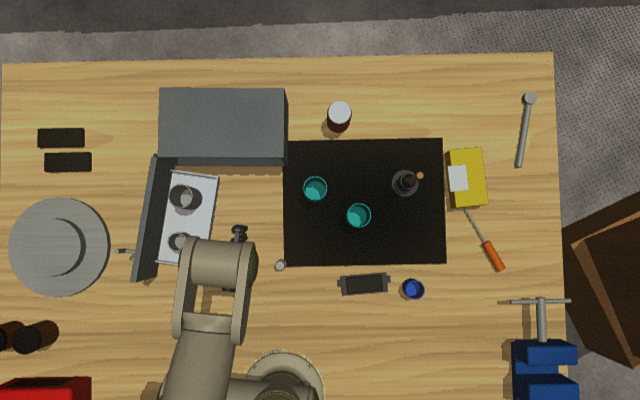

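Both beakers stand in the rack, at top-view pixels (185,197) and (180,242), and the brush is in its pot at (405,183). Now I'll grip the handle again.

Request:
jog_arm(
  targets=[
    [0,0,-4,0,0,0],
    [4,-0.5,-4,0,0,0],
    [8,-1,-4,0,0,0],
    [12,-1.5,-4,0,0,-3.9],
    [16,-2,-4,0,0,-3.9],
    [20,-2.5,-4,0,0,-3.9],
    [24,-3,-4,0,0,-3.9],
    [28,-3.5,-4,0,0,-3.9],
  ],
)

```text
time_s: 36.13
position: [0.405, 0.3559, 0.29]
tool_rot: [[0.102, 0.995, -0.001], [0.995, -0.102, -0.0], [-0.0, -0.001, -1.0]]
ft_force: [2.1, -0.7, 0.3]
grip_width: 0.0857
gripper_force: 0.0
```

Request:
jog_arm(
  targets=[
    [2,0,0,0,0,0],
    [2,0,0,0,0,0],
    [2,0,0,0,0,0],
  ],
)

```text
time_s: 36.38
position: [0.4075, 0.374, 0.2894]
tool_rot: [[0.101, 0.995, -0.002], [0.995, -0.101, -0.001], [-0.001, -0.002, -1.0]]
ft_force: [-0.2, 0.6, -0.1]
grip_width: 0.0852
gripper_force: 0.0
```

```bash
python3 go.py .4085,.400,.29,84  .4085,.4,.126,84
```

```text
t 36.3833 q [30.2803 20.243  67.1737 -0.0008 92.692  36.1036] pos [0.4075 0.374  0.2894] f [-0.1669  0.6151 -0.1044] w 0.08518198220115812 0.0
row [ 2.6  -0.16 -0.06 -0.09  0.06  0.18] rows>= 1
row [ 0.   0.  16.4  0.   0.   0. ] rows>= 4
```

Request:
jog_arm(
  targets=[
    [2.6,-0.2,0,0,0,0],
    [2.6,-0.2,0,0,0,0],
    [2.6,-0.2,4,0,0,0],
    [2.6,-0.2,8,0,0,0],
    [2.6,-0.2,12,0,0,0],
    [2.6,-0.2,15,0,0,0],
    [2.6,-0.2,16.4,0,0,0],
    [2.6,-0.2,16.4,0,0,0],
  ],
)

```text
time_s: 37.05
position: [0.4078, 0.3964, 0.1232]
tool_rot: [[0.106, 0.994, -0.006], [0.994, -0.106, -0.004], [-0.005, -0.006, -1.0]]
ft_force: [-1.0, -0.8, 0.2]
grip_width: 0.0852
gripper_force: 0.0
```

Request:
jog_arm(
  targets=[
    [0,0,0,0,0,0],
    [0,0,0,0,0,0],
    [0,0,0,0,0,0],
    [0,0,0,0,0,0],
    [0,0,0,0,0,0],
    [0,0,0,0,0,0],
    [0,0,0,0,0,0],
    [0,0,0,0,0,0],
  ],
  hand=0,
  newtons=30,
)

```text
time_s: 37.72
position: [0.4087, 0.3984, 0.1269]
tool_rot: [[0.106, 0.994, -0.001], [0.994, -0.106, 0.001], [0.001, -0.001, -1.0]]
ft_force: [-5.3, 0.9, 6.0]
grip_width: 0.0107
gripper_force: 29.5
```

```bash
python3 arc.py .642 .2945 2 8;python3 arc.py .642 .2945 3 8
```

```text
t 37.7167 [0.4087 0.3984 0.1269] r 0.2554078759001898 f [-5.2765  0.9494  6.0252] 0.010673804647699719 29.539883136749268
[-0.85, -0.26, -0.0, 0.0, -0.0, -2.0]
[-1.71, -0.49, -0.0, 0.0, -0.0, -4.0]
[-2.58, -0.69, -0.0, 0.0, -0.01, -6.0]
[-3.46, -0.86, -0.0, 0.0, -0.01, -8.0]
[-4.34, -1.0, -0.0, 0.01, -0.01, -10.0]
[-5.22, -1.1, -0.0, 0.01, -0.01, -12.0]
[-6.11, -1.18, -0.0, 0.01, -0.02, -14.0]
[-7.0, -1.23, -0.0, 0.01, -0.02, -16.0]
t 37.7167 [0.4087 0.3984 0.1269] r 0.2554078759001898 f [-5.2765  0.9494  6.0252] 0.010673804647699719 29.539883136749268
[-1.28, -0.38, -0.0, 0.0, -0.0, -3.0]
[-2.58, -0.69, -0.0, 0.0, -0.01, -6.0]
[-3.9, -0.93, -0.0, 0.0, -0.01, -9.0]
[-5.22, -1.1, -0.0, 0.01, -0.01, -12.0]
[-6.56, -1.21, -0.0, 0.01, -0.02, -15.0]
[-7.89, -1.24, -0.0, 0.01, -0.02, -18.0]
[-9.23, -1.2, -0.0, 0.01, -0.03, -21.0]
[-10.56, -1.1, -0.0, 0.01, -0.03, -24.0]
```

Request:
jog_arm(
  targets=[
    [-0.2,-0.06,0,0,0,-0.5],
    [-0.64,-0.19,0,0,0,-1.5],
    [-1.28,-0.38,0,0,0,-3],
    [-2.14,-0.6,0,0,0,-5],
    [-3.02,-0.78,0,0,0,-7],
    [-3.9,-0.93,0,0,0,-9],
    [-4.78,-1.05,0,0,0,-11],
    [-5.67,-1.15,0,0,0,-13],
  ],
)

```text
time_s: 38.38
position: [0.3913, 0.3428, 0.1269]
tool_rot: [[-0.123, 0.992, -0.001], [0.992, 0.123, 0.001], [0.001, -0.001, -1.0]]
ft_force: [-3.0, 1.0, 4.7]
grip_width: 0.0114
gripper_force: 29.5
```

Request:
jog_arm(
  targets=[
    [-0.85,-0.26,0,0,0,-2],
    [-1.71,-0.49,0,0,0,-4],
    [-2.58,-0.69,0,0,0,-6],
    [-3.46,-0.86,0,0,0,-8],
    [-4.34,-1,0,0,0,-10],
    [-5.22,-1.1,0,0,0,-12],
    [-6.11,-1.18,0,0,0,-14],
    [-7,-1.23,0,0,0,-16],
  ],
)

```text
time_s: 39.05
position: [0.3877, 0.2715, 0.1269]
tool_rot: [[-0.391, 0.92, -0.001], [0.92, 0.391, 0.0], [0.0, -0.001, -1.0]]
ft_force: [-2.6, 0.2, 5.6]
grip_width: 0.0111
gripper_force: 29.6
```

```bash
python3 arc.py .642 .2945 2 8
python3 - <<'E'
from h import *
for c in ("side","top"):
    d=cam(c); save(d,c+"4.png")
E
```

```text
t 39.05 [0.3877 0.2715 0.1269] r 0.25531748558136974 f [-2.6226  0.2306  5.5712] 0.01109281370359756 29.581409990787506
[-0.85, -0.26, -0.0, 0.0, -0.0, -2.0]
[-1.71, -0.49, -0.0, 0.0, -0.0, -4.0]
[-2.58, -0.69, -0.0, 0.0, -0.0, -6.0]
[-3.46, -0.85, -0.0, 0.0, -0.0, -8.0]
[-4.34, -0.99, -0.0, 0.0, -0.01, -10.0]
[-5.22, -1.1, -0.0, 0.0, -0.01, -12.0]
[-6.11, -1.17, -0.0, 0.0, -0.01, -14.0]
[-7.0, -1.22, -0.0, 0.0, -0.01, -16.0]
```

View pics/side4.png

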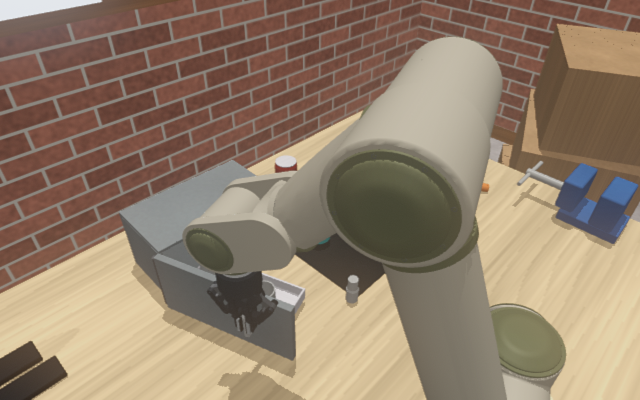

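Request:
jog_arm(
  targets=[
    [-0.85,-0.26,0,0,0,-2],
    [-1.71,-0.49,0,0,0,-4],
    [-2.58,-0.69,0,0,0,-6],
    [-3.46,-0.86,0,0,0,-8],
    [-4.34,-1,0,0,0,-10],
    [-5.22,-1.1,0,0,0,-12],
    [-6.11,-1.18,0,0,0,-14],
    [-7,-1.23,0,0,0,-16],
  ],
)

```text
time_s: 39.82
position: [0.4038, 0.202, 0.1269]
tool_rot: [[-0.63, 0.777, -0.001], [0.777, 0.63, -0.001], [-0.0, -0.001, -1.0]]
ft_force: [-4.1, -0.6, 6.2]
grip_width: 0.0113
gripper_force: 29.7
```

Request:
jog_arm(
  targets=[
    [-0.85,-0.26,0,0,0,-2],
    [-1.71,-0.49,0,0,0,-4],
    [-2.58,-0.69,0,0,0,-6],
    [-3.46,-0.86,0,0,0,-8],
    [-4.34,-1,0,0,0,-10],
    [-5.22,-1.1,0,0,0,-12],
    [-6.11,-1.18,0,0,0,-14],
    [-7,-1.23,0,0,0,-16],
  ],
)

```text
time_s: 40.48
position: [0.4383, 0.1396, 0.1269]
tool_rot: [[-0.819, 0.573, -0.001], [0.573, 0.819, -0.001], [0.0, -0.002, -1.0]]
ft_force: [-3.1, -2.3, 5.9]
grip_width: 0.0114
gripper_force: 29.8
```

Request:
jog_arm(
  targets=[
    [-0.85,-0.26,0,0,0,-2],
    [-1.71,-0.49,0,0,0,-4],
    [-2.58,-0.69,0,0,0,-6],
    [-3.46,-0.86,0,0,0,-8],
    [-4.34,-1,0,0,0,-10],
    [-5.22,-1.1,0,0,0,-12],
    [-6.11,-1.18,0,0,0,-14],
    [-7,-1.23,0,0,0,-16],
  ],
)

```text
time_s: 41.15
position: [0.4887, 0.0889, 0.1269]
tool_rot: [[-0.946, 0.325, -0.001], [0.325, 0.946, -0.002], [0.0, -0.002, -1.0]]
ft_force: [-3.4, -4.5, 5.5]
grip_width: 0.0113
gripper_force: 29.7
```

```bash
python3 arc.py .642 .2945 2 8; python3 go.py .5615,.05,.127,180
```

```text
t 41.15 [0.4887 0.0889 0.1269] r 0.25646895167333916 f [-3.3605 -4.5287  5.5492] 0.011254393411611585 29.749423563480377
[-0.86, -0.26, 0.0, 0.0, -0.0, -2.0]
[-1.72, -0.49, 0.0, 0.0, -0.01, -4.0]
[-2.6, -0.68, 0.0, 0.0, -0.01, -6.0]
[-3.48, -0.85, 0.0, 0.0, -0.02, -8.0]
[-4.36, -0.98, 0.0, 0.0, -0.02, -10.0]
[-5.25, -1.09, 0.0, 0.0, -0.03, -12.0]
[-6.14, -1.16, 0.0, 0.0, -0.03, -14.0]
[-7.04, -1.21, 0.0, 0.0, -0.04, -16.0]
t 41.15 q [ -3.3087  22.7746  92.078   -0.1346  65.1894 -74.2697] pos [0.4887 0.0889 0.1269] f [-3.3605 -4.5287  5.5492] w 0.011254393411611585 29.749423563480377
row [ -8.15  -1.31  -0.01  -0.13  -0.03 -18.98] rows>= 3
```

Request:
jog_arm(
  targets=[
    [-0.86,-0.26,0,0,0,-2],
    [-1.72,-0.49,0,0,0,-4],
    [-2.6,-0.68,0,0,0,-6],
    [-3.48,-0.85,0,0,0,-8],
    [-4.36,-0.98,0,0,0,-10],
    [-5.25,-1.09,0,0,0,-12],
    [-6.14,-1.16,0,0,0,-14],
    [-6.6,-1.2,0,0,0,-15],
  ],
)

```text
time_s: 41.82
position: [0.5481, 0.0552, 0.1269]
tool_rot: [[-0.998, 0.07, 0.0], [0.07, 0.998, -0.003], [-0.001, -0.003, -1.0]]
ft_force: [-3.1, -7.3, 5.2]
grip_width: 0.0112
gripper_force: 29.8
```

Request:
jog_arm(
  targets=[
    [-0.3,-0.1,0,0,0,-0.7],
    [-0.6,-0.18,0,0,0,-1.4],
    [-0.9,-0.25,0,0,0,-2.1],
    [-1.15,-0.32,0,0,0,-2.7],
    [-1.4,-0.38,0,0,0,-3.3],
    [-1.6,-0.42,0,0,0,-3.7],
    [-1.7,-0.45,0,0,0,-4],
    [-1.7,-0.45,0,0,0,-4],
  ],
)

```text
time_s: 42.48
position: [0.5642, 0.0494, 0.127]
tool_rot: [[-1.0, 0.002, 0.0], [0.002, 1.0, -0.004], [-0.0, -0.004, -1.0]]
ft_force: [-3.3, -9.8, 3.6]
grip_width: 0.011
gripper_force: 29.8
```

```bash
python3 go.py .5605,.05,.127,180
python3 - <<'E'
from h import *
T,S=clouds()
for A in (T,S):
    for y0,y1 in ((-.02,.03),(.2,.28)):
        Q=A[(A[:,0]>.52)&(A[:,0]<.64)&(A[:,1]>y0)&(A[:,1]<y1)&(A[:,2]>.05)&(A[:,2]<.15)]; print(y0,len(Q),Q[:,:2].mean(0) if len(Q) else "")
E
```

```text
t 42.4833 q [ -6.8707  28.8457  81.0247  -0.2391  70.0898 -96.6875] pos [0.5642 0.0494 0.127 ] f [-3.2846 -9.828   3.6001] w 0.010997657824729038 29.83197659254074
row [ 0.37  0.06 -0.   -0.23  0.01 -0.1 ] rows>= 1
-0.02 44 [ 0.606  -0.0088]
0.2 123 [0.621  0.2394]
-0.02 103 [ 0.6053 -0.0039]
0.2 1148 [0.6236 0.2408]
```

Request:
jog_arm(
  targets=[
    [-0.2,0,0,0,0,0],
    [-0.4,-0.05,0,0,0,-0.5],
    [-0.6,-0.1,0,0,0,-1],
    [-0.8,-0.1,0,0,0,-1.5],
    [-0.8,-0.1,0,0,0,-1.5],
    [-0.8,-0.1,0,0,0,-1.5],
  ],
)

```text
time_s: 43.08
position: [0.5719, 0.047, 0.127]
tool_rot: [[-1.0, -0.024, -0.001], [-0.024, 1.0, -0.006], [0.001, -0.006, -1.0]]
ft_force: [-3.9, -18.0, 3.8]
grip_width: 0.0105
gripper_force: 30.3
```

Run:
```python
from h import *
d=cam("top"); save(d,"top5.png")
cv2.imwrite("pics/crop5.png",cv2.resize(d["frame"][70:200,140:300][...,::-1],None,fx=4,fy=4))
T,S=clouds()
for A in (T,S):
    Q=A[(A[:,0]>.58)&(A[:,0]<.66)&(A[:,1]>-.015)&(A[:,1]<.28)&(A[:,2]>.06)&(A[:,2]<.14)]
    v=cv2.fitLine(Q[:,:2].astype(np.float32),cv2.DIST_HUBER,0,.001,.001).ravel(); print("door face",len(Q),v,np.degrees(np.arctan2(v[0],v[1])))
Q=T[(T[:,0]>.66)&(T[:,0]<.9)&(T[:,1]>-.06)&(T[:,1]<.34)&(T[:,2]>.158)&(T[:,2]<.172)]
r=cv2.minAreaRect(Q[:,:2].astype(np.float32)); print(r,cv2.boxPoints(r).tolist())
```

```text
door face 158 [0.0411 0.9992 0.6209 0.1939] 2.3530998
door face 2459 [0.0408 0.9992 0.6224 0.1685] 2.3361614
((0.7372986078262329, 0.13152381777763367), (0.32138943672180176, 0.16088759899139404), 88.82530212402344) [[0.6535773277282715, -0.027487963438034058], [0.8144310712814331, -0.03078630566596985], [0.8210198879241943, 0.2905355989933014], [0.6601661443710327, 0.2938339412212372]]
```

View pics/crop5.png

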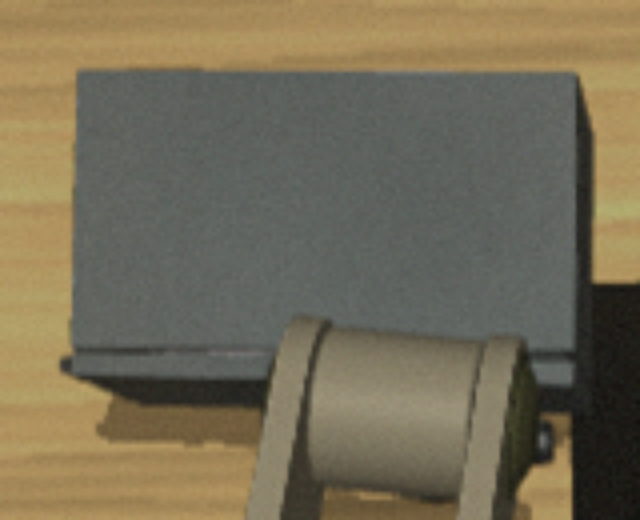

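Request:
jog_arm(
  targets=[
    [-0.2,-0.2,0,0,0,-0.3],
    [-0.4,-0.25,0,0,0,-0.6],
    [-0.5,-0.3,0,0,0,-0.9],
    [-0.5,-0.3,0,0,0,-0.9],
    [-0.5,-0.3,0,0,0,-0.9],
  ],
)

```text
time_s: 43.65
position: [0.5758, 0.0458, 0.1269]
tool_rot: [[-0.999, -0.04, -0.003], [-0.04, 0.999, -0.003], [0.003, -0.003, -1.0]]
ft_force: [-8.5, -8.8, 8.1]
grip_width: 0.0109
gripper_force: 30.3
```

Request:
jog_arm(
  targets=[
    [-0.2,-0.1,0,0,0,0],
    [-0.4,-0.1,0,0,0,0],
    [-0.5,-0.1,0,0,0,0],
    [-0.5,-0.1,0,0,0,0],
  ],
)

```text
time_s: 43.98
position: [0.5765, 0.0459, 0.1266]
tool_rot: [[-0.999, -0.041, -0.014], [-0.041, 0.999, -0.003], [0.014, -0.002, -1.0]]
ft_force: [-28.6, -7.3, 17.5]
grip_width: 0.0114
gripper_force: 31.1
```

Firm stop: the door is fully shut. Relax, release, retreat and verify.

Request:
jog_arm(
  targets=[
    [0.2,0,0,0,0,0],
    [0.4,0,0,0,0,0],
    [0.4,0,0,0,0,0],
  ],
)

```text
time_s: 44.23
position: [0.5766, 0.0459, 0.1267]
tool_rot: [[-0.999, -0.04, -0.003], [-0.04, 0.999, -0.002], [0.003, -0.002, -1.0]]
ft_force: [-8.5, -4.0, 5.4]
grip_width: 0.0112
gripper_force: 29.9
```

Request:
jog_arm(
  targets=[
    [0,0,0,0,0,0],
    [0,0,0,0,0,0],
    [0,0,0,0,0,0],
    [0,0,0,0,0,0],
    [0,0,-3,0,0,0],
    [0,0,-7,0,0,0],
    [0,0,-11,0,0,0],
    [0,0,-15,0,0,0],
  ],
  hand=1,
)

```text
time_s: 44.9
position: [0.5777, 0.0468, 0.2782]
tool_rot: [[-0.999, -0.041, -0.001], [-0.041, 0.999, -0.0], [0.001, -0.0, -1.0]]
ft_force: [0.6, -0.1, -0.3]
grip_width: 0.0856
gripper_force: 0.0
```

Request:
jog_arm(
  targets=[
    [4,-2,0,0,0,0],
    [8,-5,0,0,0,0],
    [12,-8,0,0,0,0],
    [14,-11,0,0,0,0],
    [14,-15,0,0,0,0],
    [14,-15,0,0,0,0],
    [14,-15,0,0,0,0],
    [14,-15,0,0,0,0],
  ],
)

```text
time_s: 45.57
position: [0.4444, -0.1089, 0.2764]
tool_rot: [[-0.999, -0.039, -0.0], [-0.039, 0.999, 0.0], [0.0, 0.0, -1.0]]
ft_force: [-0.3, 1.1, -0.0]
grip_width: 0.0857
gripper_force: 0.0
```

Run:
```python
from h import *
T,S=clouds()
for A in (T,S):
    Q=A[(A[:,0]>.58)&(A[:,0]<.66)&(A[:,1]>-.015)&(A[:,1]<.28)&(A[:,2]>.06)&(A[:,2]<.14)]
    v=cv2.fitLine(Q[:,:2].astype(np.float32),cv2.DIST_HUBER,0,.001,.001).ravel(); print("door face",len(Q),v,np.degrees(np.arctan2(v[0],v[1])))
    Q=near(A,.578,-.357,.03,.21,.24); print("brush top",len(Q),Q[:,:3].mean(0),Q[:,2].max())
    Q=A[(A[:,0]>.55)&(A[:,0]<.585)&(A[:,1]>.02)&(A[:,1]<.08)&(A[:,2]>.12)&(A[:,2]<.175)]; print("handle",Q[:,:3].mean(0))
d=cam("side"); save(d,"side6.png")
```

```text
door face 473 [0.0261 0.9997 0.6211 0.14  ] 1.4979604
brush top 52 [ 0.5751 -0.3569  0.2229] 0.2289765141617799
handle [0.5733 0.0442 0.1543]
door face 2737 [0.0243 0.9997 0.6236 0.1461] 1.3909314<stdin>:6: RuntimeWarning: Mean of empty slice.
  ret = um.true_divide(
Traceback (most recent call last):
ValueError: zero-size array to reduction operation maximum which has no identity
```

The door face is parallel to the cabinet and the brush is in its pot. Nothing is touching the robot, so I'm handing in.

```bash
python3 -c "
from rig import env
print(env.close_job())"
```

```text
the job is handed in; nothing more can be done
None
```

I handed the job in at about 46 s: both steel beakers present (tall and short; no middle one) were scrubbed and put on the door rack, the brush is back in its pot and the door is shut against its stop; the hand-in returned no verdict, and I couldn't see the beakers once the door closed.

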